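# Wedge a glass tile tight on the holding board

### The job

Clamp the glass tile on the wedge board for engraving: stand the dark packing bar in the gap between tile and metal fence, at the end where the gap is wide enough, then lay the wooden wedge in the wide end of the channel on the tile's other side and slide it thin end first along the slanted rail until tile, bar and fence are pressed square and flush together. Finish still gripping the wedge and keeping it pressed home, without letting go, and leave the open jar, the tin and the marker where they are.

Things in the scene. Friction and masses are not known exactly. Their poses are not given: they have to be found in the camera images.
- board: Wedge board, fixed to the table: plywood bed 190 x 140 x 12 mm, with a metal fence, a metal end stop and a slanted wooden rail. Origin: centre of its underside (bed surface at z = 12 mm). x: along the fence toward the end stop; y: from the fence toward the rail; z up. The end stop's inner face is at x = 80 mm, y = -51 to +23 mm, 14 mm above the bed.
- fence_foot (a point): Point on the bed at the foot of the fence's inner face, at the board's middle: board x = 0, y = -52, z = 12 mm. Axes as the board's. The straight fence runs along x through this point over the whole board, 12 mm thick, 20 mm above the bed; bar and tile belong on its +y side.
- rail_face (a point): Point on the bed at the foot of the wooden rail's inner face: board x = 0, y = 36, z = 12 mm. Axes as the board's. The rail is 18 mm high, 14 mm thick; its face runs at 10 degrees to the fence, y falling 1.763 mm per 10 mm of x, from x = -89 to +86 mm. So the channel is widest at the -x end, nearer the robot. With tile and bar flush, the room left beside the tile has just the wedge's taper.
- tile_mid (a point): Centre of the tile, thick plain glass, 80 (x) x 50 (y) x 16 (z) mm, about 0.16 kg, loose on the bed, near the end stop. Its axes are near the board's, up to 7 degrees askew; its middle stands 16 to 19 mm clear of the fence, so the gap there is wider at one end of the tile. Flush on the bar, its centre is at board y = -15 mm. It stays pressed only under a steady push on the wedge.
- bar_mid (a point): Centre of the packing bar, a plain dark bar standing on its long narrow edge on the table: 44 mm long (x), 12 mm thick (y), 50 mm high (z), 0.09 kg; point 25 mm above its foot. The lowest 5 mm taper in by 2 mm a side. Grip it across the 12 mm, near the top: on the bed it stands 30 mm above the fence and 34 mm above the tile.
- wedge_grip (a point): Middle of the upright handle of the wooden wedge, 40 mm above the wedge's underside. Handle 50 mm long (x), 14 mm thick (y), from 22 to 58 mm above the underside. Wedge about 0.12 kg, on the table. x points to its thin end, 60 mm ahead; the thick end is 40 mm behind. Home with tile and bar flush, it is square to the board and the point is at board x = 8, y = 21 mm.
- wedge_nose (a point): Point on the underside of the wedge at its thin end (wedge_grip + 60 mm in x, - 40 mm in z). Axes as wedge_grip. Body 100 mm long, 22 mm high, waxed to slide easily. Straight face at y = -11 mm, parallel to x, meets the tile; its last 14 mm are bevelled back to y = -5 mm at the tip. Slanted face (meets the rail) at y = +3 mm at the thin end, +20.6 mm at the thick end, 10 degrees.
- open_jar: Bystander: open glass jar with green grains, 51 mm across, 62 mm high; origin at its underside.
- beeswax_tin: Bystander: flat round yellow tin, 66 mm across, 26 mm high; origin at its underside.
- paint_marker: Bystander: white marker pen with black cap lying flat, 130 x 13 mm; origin at its underside.

How it is judged:
By the outcome, as a careful person would: the job done as asked, in the order asked, and still so for the second after the job is handed in, while the arm keeps its last pose, push and grip.
It also fails if it takes over 58 s, if anything falls off the work surface, if the arm or the gripper's body presses on something with over 40 N, if the wrist force passes 120 N, or if a joint passes its speed limit or range.

### The arm

A 7-joint arm with a two-finger parallel gripper is mounted at the origin on a cart in front of the work surface, level with it; the furniture and walls round the work are solid. World frame = base frame: x ahead of the robot, y to its left, z up, the work surface at z = 0. Lengths are in m, angles in rad, forces in N, time in s.
With the tool pointing down it reaches from about 0.4 to 0.85 m from the base axis. Payload 6.9 kg.
Tool frame: the origin (TCP) lies on the centre line of the jaws, within the pads' length; the fingertips stand arm.finger_overhang ahead of it and the grasp point (between the pads) lies 5 mm behind it (arm.finger_overhang is the distance from the TCP to the fingertips, in m); y points along the fingers, z is the direction in which the jaws open and shut, and the axes are right-handed (so a half turn about y gives the same grasp; the last joint's range is limited). The gripper opens to 85 mm and grips with 20 to 120 N. Pads are 22 mm wide; open, the fingers measure 114 mm over their backs; the gripper's body (76 mm by 85 mm) begins 54 mm behind the grasp point. The pads swing forward as they close: fully open they stand 13 mm farther back than shut.
Start: joints at [1.228, 0.507, -0.238, 1.5, 0.126, 1.149, -0.155], TCP at [0.271, -0.563, 0.245] pointing down, gripper open.
Joint ranges: [-3.08, 3.08], [-0.24, 2.05], [-1.43, 1.35], [0, 2.5], [-1.52, 4.66], [0.17, 1.96], [-2.89, 2.89]. Speed limits (rad/s): [2.39, 2.39, 3.14, 3.14, 3.14, 3.14, 3.14].

### API

Orientations are given as a unit quaternion [x, y, z, w].
In Python, from bench import arm gives the robot as it stands. The module is installed in compiled form; this text tells all that it offers.
- The arm moves only by the tool arm_command, never from a script. Its arguments are lists of equal length, an entry for each row: "travel": the shift along the tool's x, y, z in mm, a list of three; "roll": the turn about the tool's y in degrees; "jaw": the finger opening in mm, from 0 to 85.4. A call has 1 to 5 rows; each row shifts and turns the commanded pose from where the row before left it, along the tool's axes as they then stand; what a row does not reach is not made up. A row lasts 1/12 s, in which the tool goes at most 41.7 mm and 7.16 degrees, less where a joint would pass 70% of its speed; a pose out of reach is approached as far as the arm can. A call with a gripper value outside its range is refused whole. The fingers move at their own pace and stop on an object; the grip force is fixed at half the most. Time passes only in rows, so rows that do not move let the fingers close. It gives the time, the measured TCP pose, the force and the opening at its end, in the units of the state.
- arm.get_state(): the state, without advancing time (a new reading comes with each control period).
- arm.camera(name): name is "side" or "top" or "wrist"; returns the picture (480x640x3 uint8, red, green, blue); there is no depth.
- arm.camera_info(name): a dict with "camera_matrix" (3x3 intrinsics, pixels), "R" (3x3) and "t" (3): a world point X has camera coordinates R X + t. Camera axes: x right, y down, z forward; pixel columns grow to the right and rows downward; lengths in m; the calibration is good to about 2 mm. A picture is of the moment at which its call begins: read the wrist's pose just before it. camera_info takes no time and is no camera call; for the wrist camera it gives the pose at the moment of the call.
- arm.sign_off(): hands the job in, once; it reports no verdict.
The state is a dict: "clock": time; "joints": joint angles; "qvel": joint speeds; "joint_efforts": joint torques, N m; "position": TCP position; "eef_rot": TCP orientation; "contact_force": force on the tool from outside, world axes, zero at the start; "wrist_torque": the same for the moment, N m; "grip_width": opening from 0.0 (shut) to 1.0 (fully open).
Only numpy, scipy, OpenCV 4.12 (cv2) and the standard library are available. Lean on these libraries where they do the work, as an engineer would, in place of code of your own. Each camera call takes 0.05 s, during which the arm holds its last target.

## Working session

There is one attempt and no reset: what is moved stays moved. The work goes in short steps, Python scripts to look and compute and a tool call to move; the robot and the scene stay as the last step left them, time stands still between calls to the robot, and variables do not carry over. Pictures are saved under pics/ and viewed, and the job is handed in when it is done.

Besides the shell and the picture viewer there is one more tool, called after ">>>" by a JSON object that holds its "name" and its "arguments", one argument or row to a line. arm_command: Moves the arm, as the interface text tells. Its arguments: {"type":"object","properties":{"travel":{"type":"array"},"roll":{"type":"array"},"jaw":{"type":"array"}},"required":["travel","roll","jaw"]}

```bash
mkdir -p pics
python3 - <<'E'
from bench import arm
import cv2, numpy as np
s=arm.get_state()
print(s); print(getattr(arm,'finger_overhang',None))
for n in ['side','top','wrist']:
    i=arm.camera_info(n); im=arm.camera(n)
    cv2.imwrite(f'pics/{n}0.png',im[:,:,::-1]); print(n,i)
E
```

```text
{'clock': 0.0, 'joints': array([ 1.22753306,  0.50833425, -0.23749778,  1.50115497,  0.12573483,
        1.14891372, -0.15475302]), 'qvel': array([-1.11003755e-03,  8.05263645e-04, -3.51609176e-04, -4.26501450e-04,
       -2.52208698e-04,  3.45331993e-06, -7.32807300e-04]), 'joint_efforts': array([-7.11381454e-04, -6.20605159e+01, -2.18705826e+00, -2.49660194e+01,
        1.26741064e-02,  1.19734561e-02,  3.30375974e-05]), 'position': array([ 0.27084973, -0.56271698,  0.24442333]), 'eef_rot': array([-0.15752498,  0.68999577, -0.68875651,  0.15718205]), 'contact_force': array([-0.21170892, -0.01511255, -0.50278875]), 'wrist_torque': array([0.09534664, 0.02522804, 0.0149213 ]), 'grip_width': 0.9968846352292129}
0.014
side {'camera_matrix': array([[527.74045192,   0.        , 318.85601618],
       [  0.        , 527.74045192, 245.69227025],
       [  0.        ,   0.        ,   1.        ]]), 'R': array([[ 0.94391382, -0.32941874,  0.02258313],
       [-0.11258749, -0.38539348, -0.91585802],
       [ 0.31040418,  0.86194847, -0.40086667]]), 't': array([-0.2878698 ,  0.25867897,  0.44286908])}
top {'camera_matrix': array([[570.3134607 ,   0.        , 311.93119721],
       [  0.        , 570.3134607 , 241.79574126],
       [  0.        ,   0.        ,   1.        ]]), 'R': array([[-0.02919863, -0.9988508 , -0.03800692],
       [-0.99371242,  0.03311804, -0.10695248],
       [ 0.10808828,  0.03464508, -0.99353744]]), 't': array([0.36799965, 0.44228163, 0.8328872 ])}
wrist {'camera_matrix': array([[397.0927462 ,   0.        , 319.11018733],
       [  0.        , 397.0927462 , 235.80277746],
       [  0.        ,   0.        ,   1.        ]]), 'R': array([[ 0.43454228, -0.9006498 , -0.00171648],
       [-0.86914626, -0.4198407 ,  0.2613782 ],
       [-0.23613087, -0.112088  , -0.96523494]]), 't': array([-0.62441155, -0.03422852,  0.37811636])}
```

View pics/top0.png

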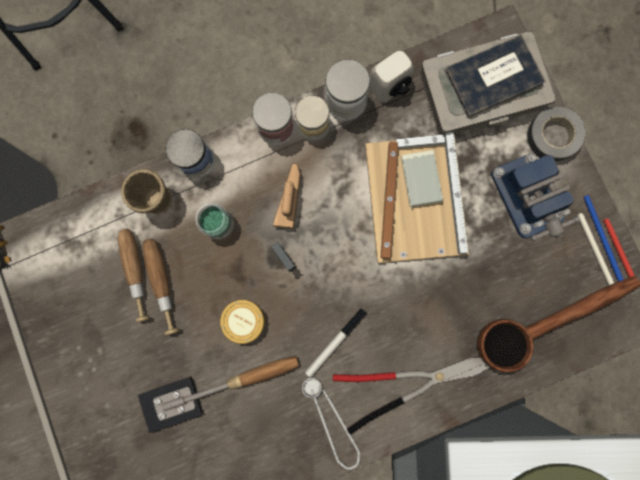

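View pics/side0.png

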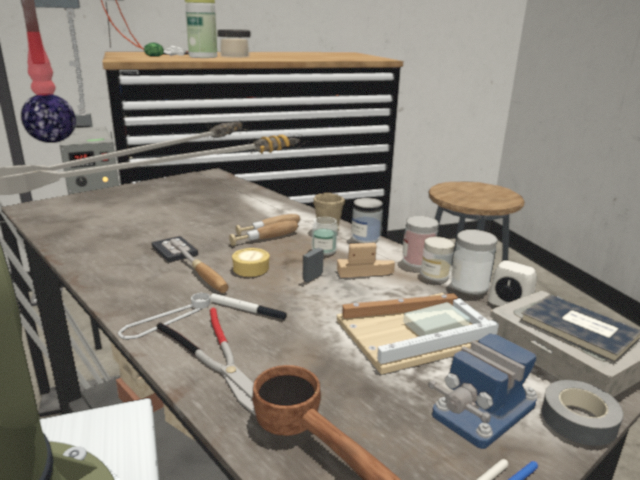

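View pics/wrist0.png

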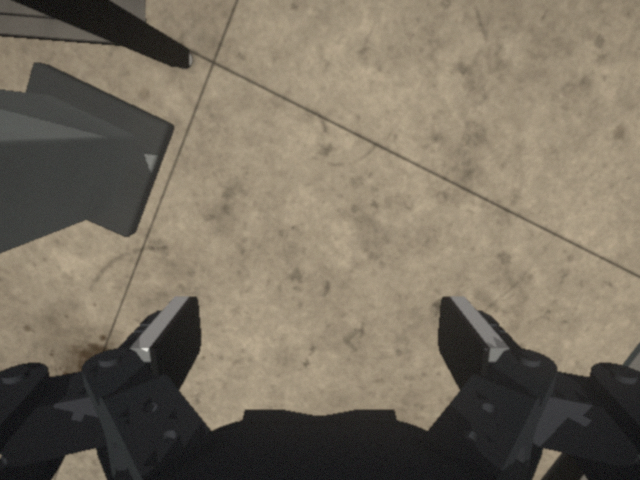

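The side view shows the bar at about (313,265), the wedge at (365,262) and the board at (420,330). The top view shows the board at about (415,200), with the fence on its right and the end stop at the top, the wedge at (288,198), the bar at (284,256), the jar at (213,222), the tin at (242,322) and the marker at (335,342). The wrist view shows only floor. I'll enlarge the areas that matter.

Run:
```python
import cv2
im=cv2.imread('pics/top0.png')
cv2.imwrite('pics/topA.png',cv2.resize(im[125:270,360:475],None,fx=4,fy=4,interpolation=cv2.INTER_CUBIC))
cv2.imwrite('pics/topB.png',cv2.resize(im[155:285,255:355],None,fx=4.5,fy=4.5,interpolation=cv2.INTER_CUBIC))
im=cv2.imread('pics/side0.png')
cv2.imwrite('pics/sideA.png',cv2.resize(im[230:370,290:510],None,fx=3.6,fy=3.6,interpolation=cv2.INTER_CUBIC))
```

```text
(no output)
```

View pics/topA.png

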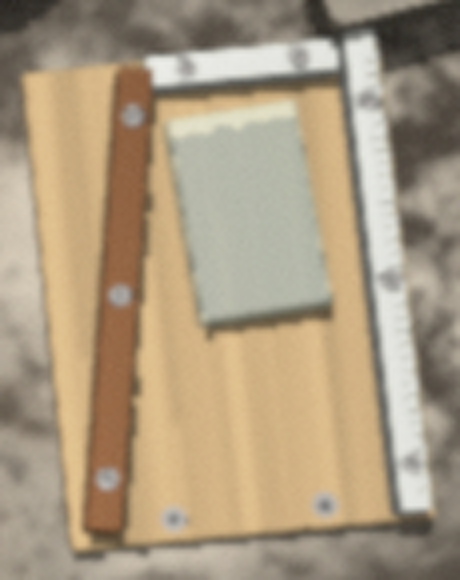

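View pics/topB.png

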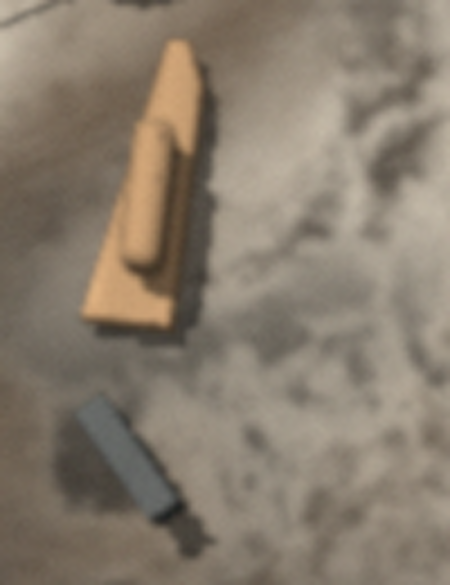

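View pics/sideA.png

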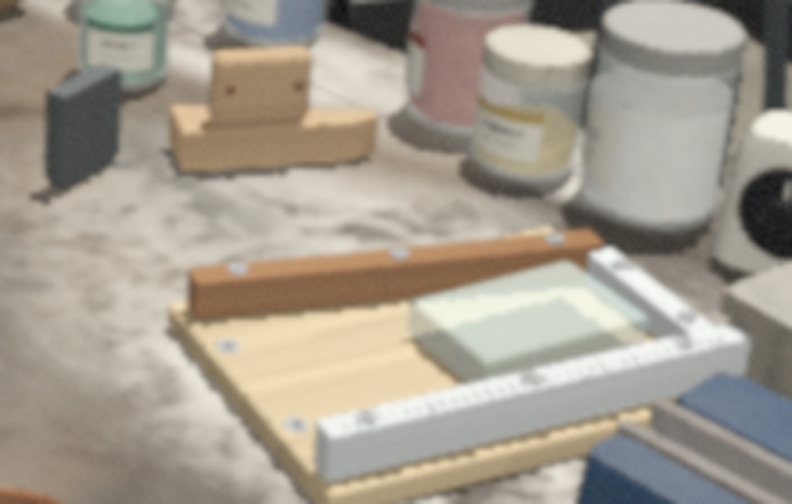

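The enlargements show the tile's gap to the fence (top view) wider at the end-stop end: the tile's right edge runs from (434,153) to (442,202), and the fence's inner edge from (446,147) to (459,254). The bar's top runs from about (277,244) to (293,268), and the wedge's nose points up at (294,165). First rough coordinates come from the top view.

```bash
cat > h.py <<'E'
import numpy as np, cv2
from bench import arm
from scipy.spatial.transform import Rotation as R
def ray(info,uv):
    K=info['camera_matrix'];uv=np.atleast_2d(np.asarray(uv,float))
    p=cv2.undistortPoints(uv.reshape(-1,1,2),K,None).reshape(-1,2)
    d=np.c_[p,np.ones(len(p))]@info['R']
    return -info['R'].T@info['t'],d
def onz(info,uv,z):
    c,d=ray(info,uv); return c+d*((z-c[2])/d[:,2])[:,None]
def tri(infos,uvs):
    P=[i['camera_matrix']@np.c_[i['R'],i['t']] for i in infos]
    A=[]
    for p,(u,v) in zip(P,uvs): A+= [u*p[2]-p[0],v*p[2]-p[1]]
    x=np.linalg.svd(np.array(A))[2][-1]; return x[:3]/x[3]
def pix(info,X):
    X=np.atleast_2d(X)@info['R'].T+info['t']; q=X@info['camera_matrix'].T; return q[:,:2]/q[:,2:]
def snap(n,tag):
    i=arm.camera_info(n); im=arm.camera(n)[:,:,::-1].copy(); cv2.imwrite(f'pics/{tag}.png',im)
    np.savez(f'{tag}.npz',**i); return i,im
def load(tag):
    d=np.load(f'{tag}.npz'); return {k:d[k] for k in d}, cv2.imread(f'pics/{tag}.png')
def st():
    s=arm.get_state(); M=R.from_quat(s['eef_rot']).as_matrix(); return s,np.array(s['position']),M
def go(target,yaw=None):
    """tool-axes mm to target TCP; yaw= desired direction (deg, mod 180) of the jaw axis z in world xy"""
    s,p,M=st(); d=(np.array(target)-p)*1000
    a=np.degrees(np.arctan2(M[1,2],M[0,2])); print('t',round(s['clock'],2),'pos',np.round(p*1000,1),'jawyaw',round(a,2),'tilt',np.round(M[:,1],4),'travel',np.round(M.T@d,1))
    if yaw is not None:
        r=(yaw-a+90)%180-90; print('world rot',round(r,2),'roll about tool y',round(-r,2))
        # travel after the roll
        print('travel if rolled first',np.round((R.from_rotvec([0,0,np.radians(r)]).as_matrix()@M).T@d,1))
E
python3 - <<'E'
from h import *
ti=arm.camera_info('top')
np.set_printoptions(suppress=True,precision=1)
# rough
f=lambda crop,fx,ox,oy:[(x/fx+ox,y/fx+oy) for x,y in crop]
print('fence inner top edge',1e3*onz(ti,f([(343,85),(398,515)],4,360,125),.032))
print('tile corners',1e3*onz(ti,f([(168,122),(297,102),(330,303),(205,322)],4,360,125),.028))
print('bar top corners',1e3*onz(ti,f([(78,408),(98,395),(182,500),(157,520)],4.5,255,155),.05))
print('handle ends',1e3*onz(ti,f([(155,122),(140,265)],4.5,255,155),.058))
print('wedge body', 1e3*onz(ti,f([(167,42),(187,42),(84,318),(170,325)],4.5,255,155),.022))
print('jar,tin',1e3*onz(ti,[(213,222)],.062),1e3*onz(ti,[(242,322)],.026))
s,p,M=st();print(M, p)
E
```

```text
fence inner top edge [[593.2 145.4  32. ]
 [428.1 134.   32. ]]
tile corners [[582.4 211.9  28. ]
 [588.3 162.4  28. ]
 [509.9 154.1  28. ]
 [504.3 201.5  28. ]]
bar top corners [[447.7 412.2  50. ]
 [451.7 405.5  50. ]
 [416.2 378.7  50. ]
 [409.9 387.1  50. ]]
handle ends [[540.8 383.8  58. ]
 [493.3 390.   58. ]]
wedge body [[576.6 381.6  22. ]
 [576.3 374.7  22. ]
 [481.4 412.4  22. ]
 [478.  383.1  22. ]]
jar,tin [[484.4 497.9  62. ]] [[336.1 463.1  26. ]]
[[-0.9 -0.   0.4]
 [-0.4  0.  -0.9]
 [ 0.  -1.  -0. ]] [ 0.3 -0.6  0.2]
```

Run:
```python
from h import *
s,p,M=st();print(np.round(M,4))
i=arm.camera_info('wrist'); c=-i['R'].T@i['t'];print('cam in tool mm',M.T@(c-p)*1e3); print('cam axes in tool',np.round(M.T@i['R'].T,3))
go([.58,-.25,.28]); go([.60,.10,.28]);go([.45,.34,.28],126)
```

```text
[[-9.010e-01 -6.000e-04  4.339e-01]
 [-4.339e-01  1.300e-03 -9.010e-01]
 [ 0.000e+00 -1.000e+00 -1.400e-03]]
cam in tool mm [ -66.33949923 -128.35528886    0.2242082 ]
cam axes in tool [[-0.001  0.965  0.261]
 [ 0.    -0.261  0.965]
 [ 1.     0.001  0.   ]]
t 0.15 pos [ 270.9 -562.8  244.6] jawyaw -64.29 tilt [-6.0e-04  1.3e-03 -1.0e+00] travel [-414.2  -35.2 -147.8]
t 0.15 pos [ 270.9 -562.8  244.6] jawyaw -64.29 tilt [-6.0e-04  1.3e-03 -1.0e+00] travel [-584.1  -34.8 -454.5]
t 0.15 pos [ 270.9 -562.8  244.6] jawyaw -64.29 tilt [-6.0e-04  1.3e-03 -1.0e+00] travel [-553.   -34.4 -735.8]
world rot 10.29 roll about tool y -10.29
travel if rolled first [-675.5  -34.5 -625.2]
```

>>> {"name": "arm_command", "arguments": {
  "travel": [
    [-37,-4,-13],
    [-37,-4,-13],
    [-37,-4,-13],
    [-37,-4,-13],
    [-37,-4,-13]
  ],
  "roll": [0,0,0,0,0],
  "jaw": [85,85,85,85,85]
}}

```text
clock: 0.57
position: [0.4105, -0.4228, 0.2653]
eef_rot: [-0.157, 0.69, -0.689, 0.157]
contact_force: [0.6, -0.4, -0.5]
grip_width: 0.994
```

>>> {"name": "arm_command", "arguments": {
  "travel": [
    [-37,-4,-13],
    [-37,-4,-13],
    [-37,-4,-13],
    [-37,-4,-13],
    [-37,-4,-13]
  ],
  "roll": [0,0,0,0,0],
  "jaw": [85,85,85,85,85]
}}

```text
clock: 0.98
position: [0.549, -0.2839, 0.2853]
eef_rot: [-0.157, 0.689, -0.689, 0.157]
contact_force: [0.4, -1.1, 0.6]
grip_width: 0.989
```

>>> {"name": "arm_command", "arguments": {
  "travel": [
    [-37,-4,-13],
    [-19,0,-34],
    [-19,0,-34],
    [-19,0,-34],
    [-19,0,-34]
  ],
  "roll": [0,0,0,0,0],
  "jaw": [85,85,85,85,85]
}}

```text
clock: 1.4
position: [0.585, -0.1003, 0.2889]
eef_rot: [-0.158, 0.689, -0.689, 0.157]
contact_force: [1.1, -1.1, 0.8]
grip_width: 0.994
```

>>> {"name": "arm_command", "arguments": {
  "travel": [
    [-19,0,-34],
    [-19,0,-34],
    [-19,0,-34],
    [-19,0,-34],
    [-19,0,-34]
  ],
  "roll": [0,0,0,0,0],
  "jaw": [85,85,85,85,85]
}}

```text
clock: 1.82
position: [0.5968, 0.094, 0.2891]
eef_rot: [0.157, -0.689, 0.689, -0.157]
contact_force: [1.4, 0.3, -0.4]
grip_width: 0.993
```

Run:
```python
from h import *
snap('wrist','w1'); go([.46,.30,.28],126)
```

```text
t 1.87 pos [595.8 105.  289.3] jawyaw -63.67 tilt [-5.0e-04  7.4e-03 -1.0e+00] travel [  35.3   10.8 -234.9]
world rot 9.67 roll about tool y -9.67
travel if rolled first [  -4.7   10.9 -237.5]
```

View pics/w1.png

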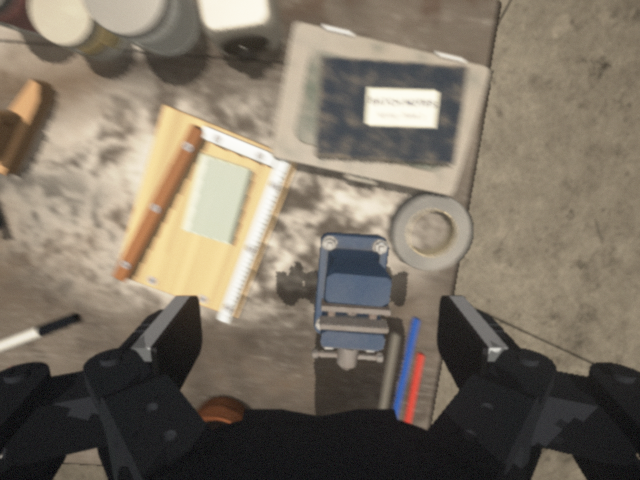

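The view is motion-blurred. It shows the board at (205,210), the vise at (355,290) to the right of it, and the bar and wedge at the left edge. I'll move over the work and look again at rest.

Run:
```python
from h import *
go([.45,.26,.24],-86)
```

```text
t 1.87 pos [595.8 105.  289.3] jawyaw -63.67 tilt [-5.0e-04  7.4e-03 -1.0e+00] travel [  62.1   50.5 -203.2]
world rot -22.33 roll about tool y 22.33
travel if rolled first [ 134.8   50.  -164.4]
```

>>> {"name": "arm_command", "arguments": {
  "travel": [
    [20,10,-36],
    [20,10,-36],
    [20,10,-36],
    [20,10,-36],
    [20,10,-36]
  ],
  "roll": [5.5,5.5,5.5,5.5,0],
  "jaw": [85,85,85,85,85]
}}

```text
clock: 2.28
position: [0.4565, 0.2372, 0.2398]
eef_rot: [0.02, -0.707, 0.707, -0.02]
contact_force: [1.1, 1.1, -0.3]
grip_width: 0.995
```

>>> {"name": "arm_command", "arguments": {
  "travel": [
    [0,0,0],
    [0,0,0],
    [0,0,0],
    [0,0,0]
  ],
  "roll": [0,0,0,0],
  "jaw": [85,85,85,85]
}}

```text
clock: 2.62
position: [0.4593, 0.2358, 0.2402]
eef_rot: [0.022, -0.707, 0.707, -0.022]
contact_force: [-0.3, 0.6, -0.4]
grip_width: 0.995
```

Run:
```python
from h import *
snap('wrist','w2'); go([.45,.36,.24],-86)
```

```text
t 2.67 pos [459.4 235.7 240.2] jawyaw -86.43 tilt [ 3.e-04 -4.e-04 -1.e+00] travel [ 1.600e+00  1.000e-01 -1.247e+02]
world rot 0.43 roll about tool y -0.43
travel if rolled first [ 7.000e-01  1.000e-01 -1.247e+02]
```

View pics/w2.png

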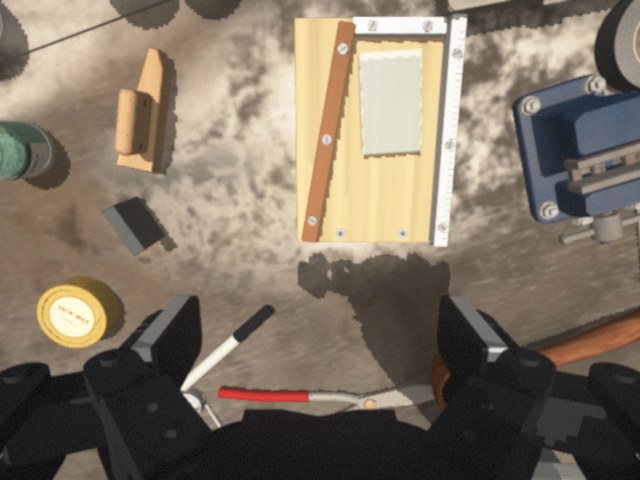

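This sharp view shows the board spanning (295,17)–(465,245), the tile (360,52)–(423,157), the wedge (118,48)–(165,172), the bar top from (105,210) to (150,240), the tin at (75,312) and the marker to the lower left. I'll take a second view 100 mm to the left.

>>> {"name": "arm_command", "arguments": {
  "travel": [
    [0,0,-35],
    [0,0,-35],
    [0,0,-35],
    [0,0,-20],
    [0,0,0]
  ],
  "roll": [0,0,0,0,0],
  "jaw": [85,85,85,85,85]
}}

```text
clock: 3.08
position: [0.4495, 0.3663, 0.24]
eef_rot: [-0.025, 0.708, -0.705, 0.024]
contact_force: [0.1, 0.3, 0.2]
grip_width: 0.997
```

>>> {"name": "arm_command", "arguments": {
  "travel": [
    [0,0,0],
    [0,0,0],
    [0,0,0]
  ],
  "roll": [0,0,0],
  "jaw": [85,85,85]
}}

```text
clock: 3.33
position: [0.4513, 0.3598, 0.2401]
eef_rot: [0.022, -0.706, 0.707, -0.022]
contact_force: [0.8, 0.1, -0.1]
grip_width: 0.996
```

Run:
```python
from h import *
snap('wrist','w3'); go([.45,.36,.24],-86)
```

```text
t 3.38 pos [451.2 360.  240.2] jawyaw -86.45 tilt [ 4.e-04 -8.e-04 -1.e+00] travel [ 1.2  0.2 -0.1]
world rot 0.45 roll about tool y -0.45
travel if rolled first [ 1.2  0.2 -0.1]
```

View pics/w3.png

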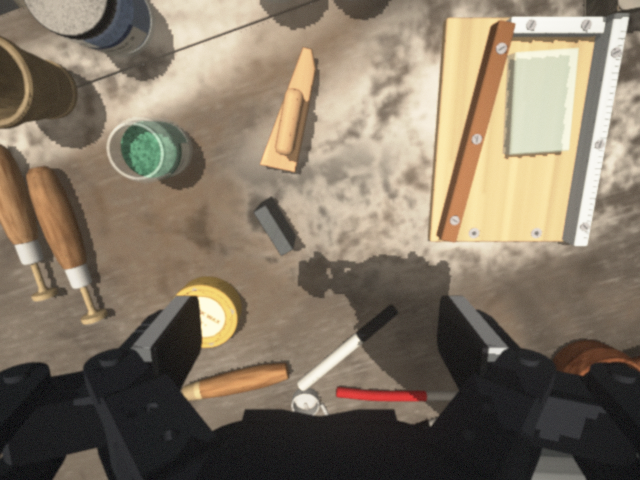

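Run:
```python
from h import *
def crop(t,x0,y0,x1,y1,f):
    _,im=load(t); return cv2.resize(im[y0:y1,x0:x1],None,fx=f,fy=f,interpolation=cv2.INTER_CUBIC)
a=crop('w2',90,40,190,260,2.7); b=crop('w3',240,40,340,260,2.7)
cv2.imwrite('pics/c1.png',np.hstack([a,b]))
a=crop('w2',290,5,470,255,2.2); b=crop('w3',425,5,635,255,2.2)[:, :]
cv2.imwrite('pics/c2.png',a);cv2.imwrite('pics/c3.png',b)
```

```text
(no output)
```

View pics/c1.png

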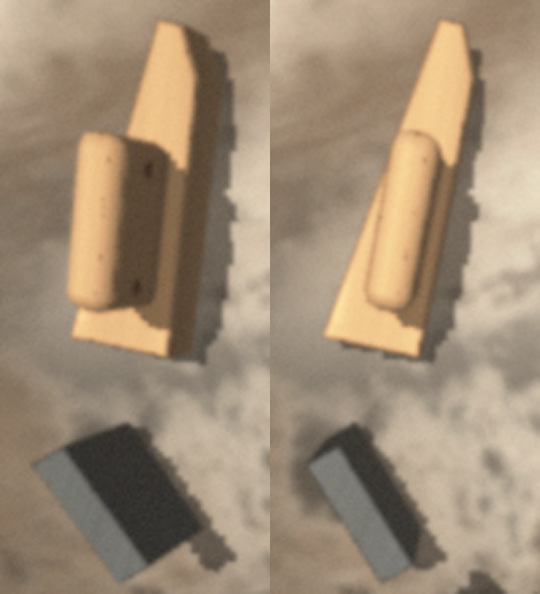

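View pics/c2.png

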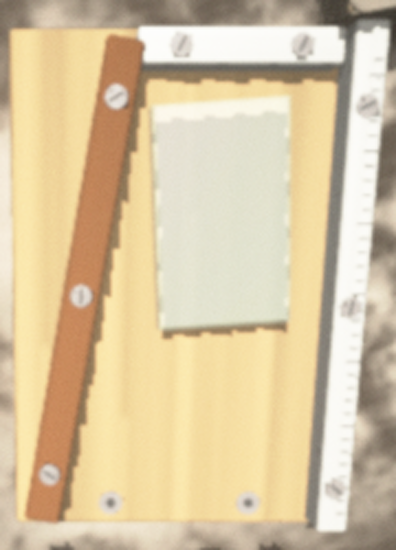

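View pics/c3.png

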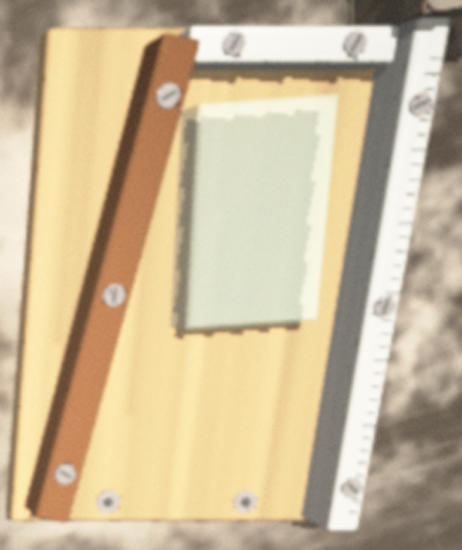

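Run:
```python
from h import *
np.set_printoptions(suppress=True,precision=1)
def big(mask):
    c,_=cv2.findContours(mask.astype(np.uint8),cv2.RETR_EXTERNAL,cv2.CHAIN_APPROX_NONE)
    return max(c,key=cv2.contourArea)
V={}
for t,box in (('w2',(95,195,175,262)),('w3',(245,190,310,262))):
    i,im=load(t); x0,y0,x1,y1=box; c=im[y0:y1,x0:x1].astype(int)
    B,G,Rr=c[...,0],c[...,1],c[...,2]
    m=(B>Rr+2)&(G>75)
    k=big(m).reshape(-1,2)+[x0,y0]
    print(t,'bar area',m.sum(),cv2.minAreaRect(k.astype(np.float32)))
    r=cv2.boxPoints(cv2.minAreaRect(k.astype(np.float32)));  V[t]=(i,k,r)
# order corners by angle-of-long axis
c2=V['w2'][2].mean(0);c3=V['w3'][2].mean(0)
X=tri([V['w2'][0],V['w3'][0]],[c2,c3]);print('bar top centre tri',X*1e3)
for t in V:
    i,k,r=V[t]; P=onz(i,k,X[2])[:,:2]*1e3; P5=onz(i,k,.05)[:,:2]*1e3
    for q in (P,P5): print(t,cv2.minAreaRect(q.astype(np.float32)))
# wedge points by hand-read corners
w2=lambda x,y:(x/2.7+90,y/2.7+40); w3=lambda x,y:((x-270)/2.7+240,y/2.7+40)
I=[V['w2'][0],V['w3'][0]]
for n,a,b in (('handle front mid',w2(104,133),w3(420,130)),('handle rear mid',w2(90,309),w3(386,309)),
  ('body nose L',w2(160,20),w3(441,20)),('body nose R',w2(182,24),w3(462,24)),('bevel end',w2(196,74),w3(472,76)),('rear R top',w2(170,356),w3(418,356)),('rear L top',w2(73,337),w3(325,335))):
    print(n,tri(I,[a,b])*1e3)
# board
b2=lambda x,y:(x/2.2+290,y/2.2+5); b3=lambda x,y:(x/2.2+425,y/2.2+5)
for n,a,b in (('fence in far corner top',b2(352,34),b3(413,34)),('fence in near top',b2(318,527),b3(330,527)),
 ('fence out far',b2(390,25),b3(449,25)),('fence out near',b2(346,530),b3(358,530)),
 ('fence screw far',b2(369,106),b3(420,104)),('fence screw near',b2(336,488),b3(351,488)),
 ('stop screw L',b2(181,44),b3(233,44)),('stop screw R',b2(302,46),b3(355,45)),
 ('rail screw far',b2(116,96),b3(169,95)),('rail screw near',b2(48,474),b3(66,473)),
 ('bed screw L',b2(110,502),b3(107,502)),('bed screw R',b2(247,502),b3(245,502)),
 ('tile far L',b2(152,106),b3(197,106)),('tile far R',b2(290,97),b3(337,96)),('tile near R',b2(287,321),b3(317,320)),('tile near L',b2(162,328),b3(182,327))):
    print(n,tri(I,[a,b])*1e3)
```

```text
Traceback (most recent call last):
ValueError: max() iterable argument is empty
```

```bash
cat > m1.py <<'E'
from h import *
np.set_printoptions(suppress=True,precision=1)
V={}
w2=lambda x,y:(x/2.7+90,y/2.7+40); w3=lambda x,y:((x-270)/2.7+240,y/2.7+40)
I=[load('w2')[0],load('w3')[0]]
i,im=load('w2'); print('bar px',im[225,120],im[215,110],'dark',im[220,140],'table',im[250,100])
for n,a,b in (('bar top far-left',w2(33,462),w3(309,464)),('bar top far-right',w2(66,447),w3(342,447)),('bar near right',w2(150,564),w3(415,566)),('bar near left',w2(123,581),w3(384,581))):
    print(n,tri(I,[a,b])*1e3)
for n,a,b in (('handle front mid',w2(104,133),w3(420,130)),('handle rear mid',w2(90,309),w3(386,309)),
  ('body nose L',w2(160,20),w3(441,20)),('body nose R',w2(182,24),w3(462,24)),('bevel end',w2(196,74),w3(472,76)),('rear R top',w2(170,356),w3(418,356)),('rear L top',w2(73,337),w3(325,335))):
    print(n,tri(I,[a,b])*1e3)
b2=lambda x,y:(x/2.2+290,y/2.2+5); b3=lambda x,y:(x/2.2+425,y/2.2+5)
for n,a,b in (('fence in far corner top',b2(352,34),b3(413,34)),('fence in near top',b2(318,527),b3(330,527)),
 ('fence out far',b2(390,25),b3(449,25)),('fence out near',b2(346,530),b3(358,530)),
 ('fence screw far',b2(369,106),b3(420,104)),('fence screw near',b2(336,488),b3(351,488)),
 ('stop screw L',b2(181,44),b3(233,44)),('stop screw R',b2(302,46),b3(355,45)),
 ('rail screw far',b2(116,96),b3(169,95)),('rail screw near',b2(48,474),b3(66,473)),
 ('bed screw L',b2(110,502),b3(107,502)),('bed screw R',b2(247,502),b3(245,502)),
 ('tile far L',b2(152,106),b3(197,106)),('tile far R',b2(290,97),b3(337,96)),('tile near R',b2(287,321),b3(317,320)),('tile near L',b2(162,328),b3(182,327))):
    print(n,tri(I,[a,b])*1e3)
E
python3 m1.py
```

```text
bar px [113 118 118] [112 117 118] dark [47 51 52] table [ 96 114 128]
bar top far-left [449.  412.1  50.8]
bar top far-right [454.3 402.5  49.5]
bar near right [418.7 378.7  50.2]
bar near left [412.2 388.3  48.3]
handle front mid [544.9 382.9  55.4]
handle rear mid [496.3 390.4  54. ]
body nose L [579.5 380.2  20.5]
body nose R [578.9 373.9  20. ]
bevel end [564.9 370.1  20.6]
rear R top [479.6 382.5  18.6]
rear L top [484.3 412.4  20.6]
fence in far corner top [610.9 145.4  33.8]
fence in near top [433.  131.7  31.9]
fence out far [615.2 131.8  31.2]
fence out near [432.5 120.4  32.2]
fence screw far [589.4 135.   30.8]
fence screw near [449.3 126.6  31.1]
stop screw L [605.9 203.3  26.1]
stop screw R [607.8 160.6  27.2]
rail screw far [586.6 225.3  31.7]
rail screw near [448.3 241.2  32.7]
bed screw L [432.9 214.5  11.9]
bed screw R [436.8 157.   13.2]
tile far L [585.2 211.7  24.9]
tile far R [591.3 162.4  26. ]
tile near R [512.8 154.3  30.2]
tile near L [506.7 200.2  20.2]
```

```bash
cat > m2.py <<'E'
from h import *
np.set_printoptions(suppress=True,precision=1)
def big(mask):
    c,_=cv2.findContours(mask.astype(np.uint8),cv2.RETR_EXTERNAL,cv2.CHAIN_APPROX_NONE)
    return max(c,key=cv2.contourArea).reshape(-1,2)
def rect(i,k,z):
    q=(onz(i,k,z)[:,:2]*1e3).astype(np.float32); (c,wh,a)=cv2.minAreaRect(q); 
    b=cv2.boxPoints((c,wh,a)); e=max([b[1]-b[0],b[2]-b[1]],key=np.linalg.norm); e=e if e[0]>0 else -e
    return np.round(c,1),np.round(wh,1),'long yaw',round(float(np.degrees(np.arctan2(e[1],e[0]))),2)
def win(im,b):
    m=np.zeros(im.shape[:2],bool); m[b[1]:b[3],b[0]:b[2]]=1; return m
def run(tag,boxbar,boxf):
    i,im=load(tag); f=im.astype(int); B,G,Rr=f[...,0],f[...,1],f[...,2]
    if boxbar:
        k=big(win(im,boxbar)&(Rr-B<16)&(G>85)); print(tag,'bar top',rect(i,k,.05))
    if boxf:
        k=big(win(im,boxf)&(B>150)&(Rr-B<40)); print(tag,'white',rect(i,k,.032))
if __name__=='__main__':
    run('w2',(95,195,175,262),(435,30,468,247)); run('w3',(245,190,310,262),(560,30,630,247))
    b2=lambda x,y:(x/2.2+290,y/2.2+5); b3=lambda x,y:(x/2.2+425,y/2.2+5)
    for t,fn,pts in (('w2',b2,[(152,106),(290,97),(287,321),(162,328)]),('w3',b3,[(197,106),(337,96),(317,320),(182,327)])):
        i,_=load(t); print(t,'tile top corners',1e3*onz(i,[fn(*p) for p in pts],.028)[:,:2].tolist().__class__ and 1e3*onz(i,[fn(*p) for p in pts],.028)[:,:2])
    for t,fn,pts in (('w2',b2,[(345,100),(309,525)]),('w3',b3,[(403,100),(328,525)])):
        i,_=load(t); print(t,'fence inner top edge',1e3*onz(i,[(fn(*p)) for p in pts],.032)[:,:2])
    for t,fn,pts in (('w2',b2,[(140,64),(340,64)]),('w3',b3,[(190,64),(390,64)])):
        i,_=load(t); print(t,'stop inner top edge',1e3*onz(i,[(fn(*p)) for p in pts],.026)[:,:2])
    for t,fn,pts in (('w2',b2,[(12,521),(300,521),(10,30)]),('w3',b3,[(10,519),(300,521),(47,30)])):
        i,_=load(t); print(t,'bed near edge L,R, far L',1e3*onz(i,[(fn(*p)) for p in pts],.012)[:,:2])
    for t,fn,pts in (('w2',b2,[(143,50),(62,520)]),('w3',b3,[(198,43),(70,520)])):
        i,_=load(t); print(t,'rail inner top edge',1e3*onz(i,[(fn(*p)) for p in pts],.030)[:,:2])
E
python3 m2.py
```

```text
w2 bar top (array([433.5, 396.3]), array([43.1, 10.9]), 'long yaw', 33.79)
w2 white (array([519.1, 127.5]), array([173.5,  22.3]), 'long yaw', 3.56)
w3 bar top (array([433.8, 396.8]), array([43. , 11.7]), 'long yaw', 34.16)
w3 white (array([519.1, 120.6]), array([173.6,  36.6]), 'long yaw', 3.53)Traceback (most recent call last):
  File "m2.py", line 22, in <module>
    i,_=load(t); print(t,'tile top corners',1e3*onz(i,[fn(*p) for p in pts],.028)[:,:2].tolist().__class__ and 1e3*onz(i,[fn(*p) for p in pts],.028)[:,:2])
                                            ~~~^~~~~~~~~~~~~~~~~~~~~~~~~~~~~~~~~~~~~~~~~~~~~~~~~~~~~~~~~~~
TypeError: unsupported operand type(s) for *: 'float' and 'type'
```

```bash
sed -i "s/1e3\*onz(i,\[fn(\*p) for p in pts\],.028)\[:,:2\].tolist().__class__ and //" m2.py; python3 m2.py | grep -v -e white -e 'bar top'
```

```text
w2 tile top corners [[584.8 212. ]
 [590.9 162.9]
 [512.7 153.7]
 [507.1 201.1]]
w3 tile top corners [[584.5 213. ]
 [590.9 163.6]
 [512.8 152.9]
 [507.  203.9]]
w2 fence inner top edge [[590.4 144.2]
 [433.8 135.5]]
w3 fence inner top edge [[590.2 142.3]
 [433.6 132.7]]
w2 stop inner top edge [[598.6 217.3]
 [603.2 146. ]]
w3 stop inner top edge [[598.4 217.3]
 [602.9 145.9]]
w2 bed near edge L,R, far L [[422.1 255.4]
 [429.9 133.3]
 [609.9 265.1]]
w3 bed near edge L,R, far L [[422.8 254.4]
 [429.6 131.3]
 [609.7 266. ]]
w2 rail inner top edge [[602.3 216.9]
 [429.  234.5]]
w3 rail inner top edge [[604.3 217.5]
 [428.7 235.7]]
```

Measurements:

| Item | Position | Orientation | Other |
|---|---|---|---|
| Board | origin ≈ (531, 158.7) mm in x·ex / y·ey terms | yaw ≈ 3.5° | |
| Tile | – | skewed +3.7° | gap to fence 20 mm at far end, 15 mm at near end |
| Bar | (433.6, 396.6) | yaw 34° | top at 50 mm |

The triangulated heights agree with the text. Next I'll grasp the bar.

```bash
cat >> h.py <<'E'
PSI=np.radians(3.5); EX=np.array([np.cos(PSI),np.sin(PSI)]); EY=np.array([-EX[1],EX[0]]); O=np.array([531.0,158.7])
def b2w(x,y): q=(x+O[0])*EX+(y+O[1])*EY; return q/1e3
def w2b(p): p=np.asarray(p)[...,:2]*1e3; return np.stack([p@EX,p@EY],-1)-O
E
python3 - <<'E'
from h import *
go([.4336,.3966,.24],-56)
print(b2w(42,-43.7),b2w(-55,29))
E
```

```text
t 3.38 pos [451.2 360.  240.2] jawyaw -86.45 tilt [ 4.e-04 -8.e-04 -1.e+00] travel [ 15.3   0.2 -37.6]
world rot 30.45 roll about tool y -30.45
travel if rolled first [ -5.9   0.2 -40.2]
[0.56491066 0.14976631] [0.46365335 0.21640901]
```

>>> {"name": "arm_command", "arguments": {
  "travel": [
    [15,5,-37],
    [0,25,0],
    [0,25,0],
    [0,25,0],
    [0,25,0]
  ],
  "roll": [0,-7,-7,-7,-7],
  "jaw": [60,60,60,60,60]
}}

```text
clock: 3.8
position: [0.4335, 0.3968, 0.1345]
eef_rot: [0.194, -0.68, 0.68, -0.195]
contact_force: [1.3, -0.7, 0.2]
grip_width: 0.702
```

>>> {"name": "arm_command", "arguments": {
  "travel": [
    [0,0,0],
    [0,0,0],
    [0,0,0],
    [0,0,0]
  ],
  "roll": [-2.5,0,0,0],
  "jaw": [50,50,50,50]
}}

```text
clock: 4.13
position: [0.4337, 0.3976, 0.1361]
eef_rot: [-0.206, 0.676, -0.676, 0.208]
contact_force: [0.5, -0.6, 1.0]
grip_width: 0.589
```

Run:
```python
from h import *
snap('wrist','w4'); go([.4336,.3966,.040],-56); print(st()[0]['grip_width'])
```

```text
t 4.18 pos [433.6 397.9 136.2] jawyaw -55.92 tilt [ 0.0016  0.0012 -1.    ] travel [ 0.9 96.2  1.1]
world rot -0.08 roll about tool y 0.08
travel if rolled first [ 0.9 96.2  1.1]
0.5862700342821029
```

View pics/w4.png

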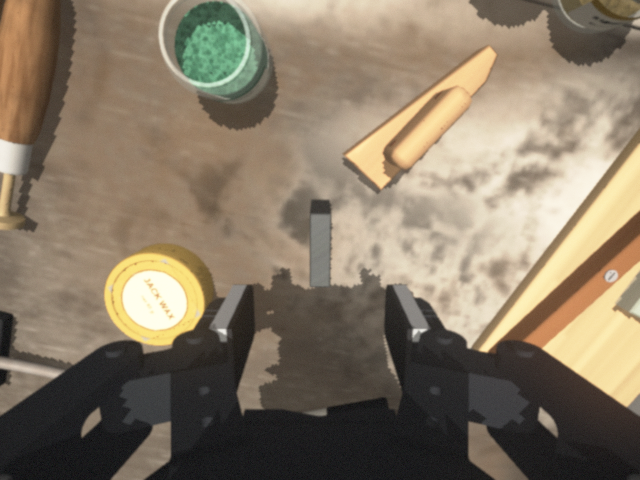

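The wrist view shows the bar's top centred between the jaws, at columns 310–330 and rows 212–287, with the tin and jar clear of the fingers. I'll descend and grip.

>>> {"name": "arm_command", "arguments": {
  "travel": [
    [1,30,1],
    [0,30,0],
    [0,24,0],
    [0,12,0],
    [0,0,0]
  ],
  "roll": [0,0,0,0,0],
  "jaw": [50,50,50,50,40]
}}

```text
clock: 4.6
position: [0.4319, 0.3955, 0.0374]
eef_rot: [0.209, -0.675, 0.676, -0.207]
contact_force: [0.5, -0.4, -0.2]
grip_width: 0.471
```

>>> {"name": "arm_command", "arguments": {
  "travel": [
    [0,0,0],
    [0,0,0],
    [0,0,0],
    [0,0,0],
    [0,0,0]
  ],
  "roll": [0,0,0,0,0],
  "jaw": [20,4,4,4,4]
}}

```text
clock: 5.02
position: [0.4335, 0.3974, 0.041]
eef_rot: [-0.207, 0.676, -0.675, 0.209]
contact_force: [-0.0, 0.2, 6.7]
grip_width: 0.123
```

>>> {"name": "arm_command", "arguments": {
  "travel": [
    [0,0,0],
    [0,0,0],
    [0,0,0],
    [0,0,0]
  ],
  "roll": [0,0,0,0],
  "jaw": [4,4,4,4]
}}

```text
clock: 5.35
position: [0.4335, 0.3974, 0.041]
eef_rot: [-0.207, 0.676, -0.675, 0.209]
contact_force: [0.8, 1.1, 7.0]
grip_width: 0.127
```

>>> {"name": "arm_command", "arguments": {
  "travel": [
    [0,-20,0],
    [0,-35,0],
    [0,-35,0],
    [0,-20,0],
    [0,0,0]
  ],
  "roll": [0,0,0,0,0],
  "jaw": [4,4,4,4,4]
}}

```text
clock: 5.77
position: [0.4343, 0.3984, 0.1548]
eef_rot: [-0.205, 0.677, -0.674, 0.211]
contact_force: [-0.3, 0.9, -0.6]
grip_width: 0.126
```

Run:
```python
from h import *
t=b2w(42,-43.7); go([t[0],t[1],.15],-86.5); s=st()[0];print(s['contact_force'],s['grip_width'])
```

```text
t 5.77 pos [434.3 398.4 154.8] jawyaw -55.8 tilt [ 0.0065  0.0061 -1.    ] travel [ 31.7   4.1 279.1]
world rot -30.7 roll about tool y 30.7
travel if rolled first [-115.2    5.4  256.2]
[-0.2531003   0.91987854 -0.64410472] 0.1263504290396783
```

>>> {"name": "arm_command", "arguments": {
  "travel": [
    [4,0,20],
    [4,0,35],
    [4,0,35],
    [4,0,35],
    [4,0,35]
  ],
  "roll": [0,0,0,0,0],
  "jaw": [4,4,4,4,4]
}}

```text
clock: 6.18
position: [0.5063, 0.2511, 0.149]
eef_rot: [0.208, -0.676, 0.676, -0.208]
contact_force: [0.0, 0.4, -1.5]
grip_width: 0.129
```

>>> {"name": "arm_command", "arguments": {
  "travel": [
    [4,0,35],
    [4,0,35],
    [4,0,30],
    [0,0,19],
    [0,0,0]
  ],
  "roll": [0,0,0,0,6],
  "jaw": [4,4,4,4,4]
}}

```text
clock: 6.6
position: [0.5654, 0.1411, 0.1483]
eef_rot: [0.17, -0.685, 0.688, -0.17]
contact_force: [0.8, -0.7, -1.6]
grip_width: 0.127
```

>>> {"name": "arm_command", "arguments": {
  "travel": [
    [0,0,0],
    [0,0,0],
    [0,0,0],
    [0,0,0],
    [0,0,0]
  ],
  "roll": [6,6,6,6,0.5],
  "jaw": [4,4,4,4,4]
}}

```text
clock: 7.02
position: [0.5627, 0.1475, 0.149]
eef_rot: [0.021, -0.707, 0.707, -0.021]
contact_force: [-1.0, -0.5, -0.2]
grip_width: 0.129
```

>>> {"name": "arm_command", "arguments": {
  "travel": [
    [0,0,0],
    [0,0,0],
    [0,0,0]
  ],
  "roll": [0,0,0],
  "jaw": [4,4,4]
}}

```text
clock: 7.27
position: [0.563, 0.1476, 0.1491]
eef_rot: [-0.024, 0.707, -0.707, 0.024]
contact_force: [-0.7, -0.4, -0.7]
grip_width: 0.127
```

Run:
```python
from h import *
t=b2w(42,-43.7); go([t[0],t[1],.053],-86.5); snap('wrist','w5'); snap('top','t5')
```

```text
t 7.27 pos [563.  147.6 149.1] jawyaw -86.15 tilt [-2.e-04  0.e+00 -1.e+00] travel [-2.1 96.1 -2. ]
world rot -0.35 roll about tool y 0.35
travel if rolled first [-2.1 96.1 -2.1]
```

View pics/w5.png

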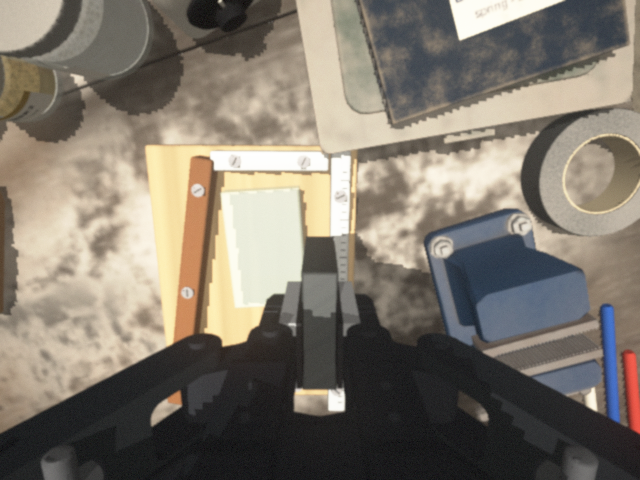

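Run:
```python
from h import *
np.set_printoptions(suppress=True,precision=1)
i,im=load('w5')
def P(x,y,z): q=b2w(x,y); return [q[0],q[1],z]
for n,p in (('fence far in',P(95,-52,.032)),('fence in x75',P(75,-52,.032)),('tile farR',P(68.7,-31.9,.028)),('tile farL',P(65.5,17.7,.028)),('stop in y20',P(80,20,.026))): print(n,pix(i,[p]))
cv2.imwrite('pics/c5.png',cv2.resize(im[140:400,140:370],None,fx=2.3,fy=2.3,interpolation=cv2.INTER_CUBIC))
```

```text
fence far in [[329.9 147.7]]
fence in x75 [[329.5 180.9]]
tile farR [[297.3 189.8]]
tile farL [[218.9 194.3]]
stop in y20 [[214.7 170.9]]
```

View pics/c5.png

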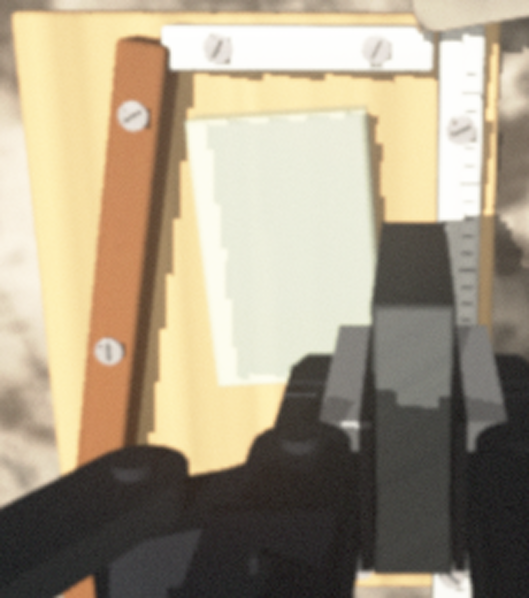

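>>> {"name": "arm_command", "arguments": {
  "travel": [
    [-2,20,-1.4],
    [0,25,0],
    [0,20,0],
    [0,0,0],
    [0,0,0]
  ],
  "roll": [0.3,0,0,0,0],
  "jaw": [4,4,4,4,4]
}}

```text
clock: 7.78
position: [0.5644, 0.149, 0.0835]
eef_rot: [0.022, -0.707, 0.707, -0.02]
contact_force: [0.1, -0.6, -0.0]
grip_width: 0.125
```

>>> {"name": "arm_command", "arguments": {
  "travel": [
    [0,0,0],
    [0,0,0]
  ],
  "roll": [0,0],
  "jaw": [4,4]
}}

```text
clock: 7.95
position: [0.5659, 0.1495, 0.0856]
eef_rot: [-0.02, 0.707, -0.707, 0.022]
contact_force: [0.9, -1.0, -0.7]
grip_width: 0.128
```

Run:
```python
from h import *
t=b2w(42,-44.3); go([t[0],t[1],.053],-86.5); i,im=snap('wrist','w6')
cv2.imwrite('pics/c6.png',cv2.resize(im[40:340,140:440],None,fx=2,fy=2,interpolation=cv2.INTER_CUBIC)); snap('side','s6')
```

```text
t 7.95 pos [565.9 149.5  85.6] jawyaw -86.58 tilt [ 2.2e-03  8.0e-04 -1.0e+00] travel [ 1.  32.6  0.3]
world rot 0.08 roll about tool y -0.08
travel if rolled first [ 1.  32.6  0.3]
```

View pics/c6.png

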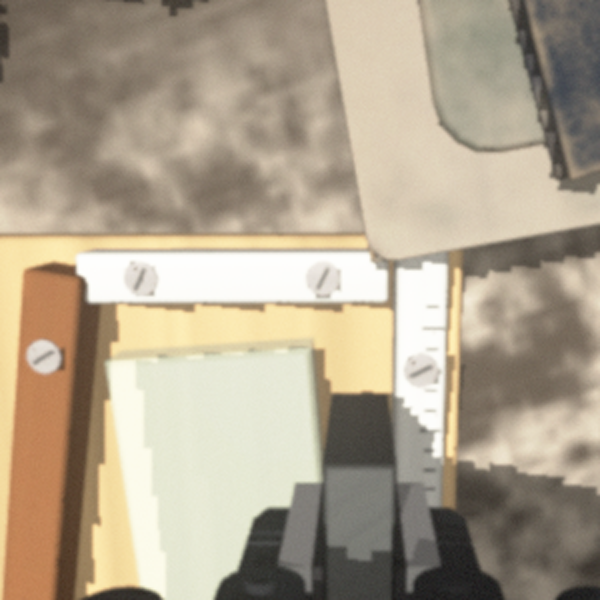

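Run:
```python
from h import *
np.set_printoptions(suppress=True,precision=1)
i,im=load('w6'); f=lambda *q:[(x/2+140,y/2+40) for x,y in q]
print('fence',w2b(onz(i,f((393,310),(394,380)),.032)))
print('tile R edge',w2b(onz(i,f((312,345),(318,400),(322,445)),.028)))
print('tile farL',w2b(onz(i,f((107,362)),.028)))
print('stop',w2b(onz(i,f((90,303),(385,303)),.026)))
print('bar far end low, z=.0446',w2b(onz(i,f((334,394),(389,394)),.0446)))
print('bar far end top',w2b(onz(i,f((325,467),(393,467)),.0946)))
print('tcp',w2b(st()[1]))
```

```text
fence [[ 79.7 -52.2]
 [ 63.  -52.6]]
tile R edge [[ 70.6 -33.1]
 [ 57.  -34.3]
 [ 45.4 -35.2]]
tile farL [[66.5 16.2]]
stop [[ 80.4  19.7]
 [ 80.4 -50.5]]
bar far end low, z=.0446 [[ 63.  -38.8]
 [ 63.  -50.9]]
bar far end top [[ 64.5 -38.8]
 [ 64.5 -49.7]]
tcp [ 42.8 -44.1]
```

The close view puts the bar at board y −38.8 to −50.9, between the fence face at −52.4 and the tile edge at about −37 (x = 20). That leaves about 1.5 mm on each side, so I'll lower it.

>>> {"name": "arm_command", "arguments": {
  "travel": [
    [0,10,0],
    [0,8,0],
    [0,7,0],
    [0,4,0],
    [0,2,0]
  ],
  "roll": [0,0,0,0,0],
  "jaw": [4,4,4,4,4]
}}

```text
clock: 8.47
position: [0.5643, 0.149, 0.0529]
eef_rot: [0.022, -0.707, 0.707, -0.02]
contact_force: [-7.6, -3.2, 26.3]
grip_width: 0.132
```

>>> {"name": "arm_command", "arguments": {
  "travel": [
    [0,0,0],
    [0,0,0]
  ],
  "roll": [0,0],
  "jaw": [4,4]
}}

```text
clock: 8.63
position: [0.5643, 0.149, 0.0531]
eef_rot: [0.022, -0.707, 0.707, -0.021]
contact_force: [-2.5, -0.1, 5.3]
grip_width: 0.126
```

Run:
```python
from h import *
t=b2w(42,-44.3); go([t[0],t[1],.053],-86.5); i,im=snap('wrist','w7')
cv2.imwrite('pics/c7.png',cv2.resize(im[40:340,140:440],None,fx=2,fy=2,interpolation=cv2.INTER_CUBIC)); s=st()[0]; print(s['contact_force'],s['wrist_torque'])
```

```text
t 8.63 pos [564.3 149.   53.1] jawyaw -86.58 tilt [-1.3e-03 -6.0e-04 -1.0e+00] travel [-0.7  0.1 -0.1]
world rot 0.08 roll about tool y -0.08
travel if rolled first [-0.7  0.1 -0.1]
[-3.01524698 -1.01425009  4.95685826] [-0.22028041  0.63371661 -0.03516628]
```

View pics/c7.png

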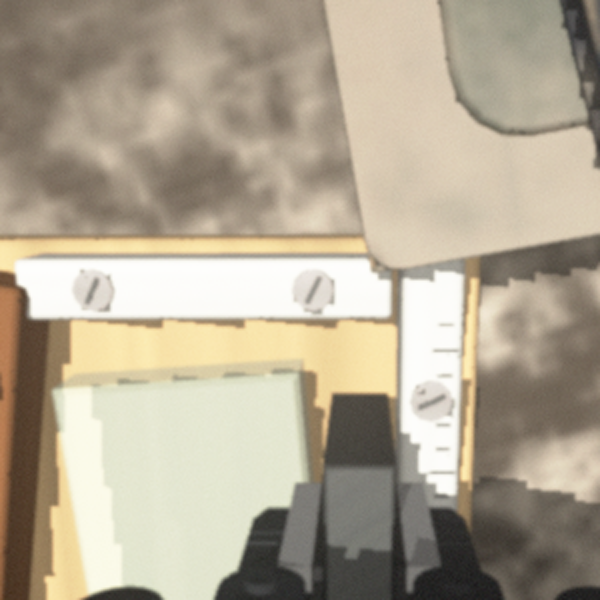

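The bar stands on the bed (TCP 53 mm, as predicted) between the tile and the fence: its face is at crop columns 330–390 and the fence edge at 400. I'll release it and rise.

>>> {"name": "arm_command", "arguments": {
  "travel": [
    [0,0,0],
    [0,0,0],
    [0,0,0],
    [0,0,0],
    [0,-10,0]
  ],
  "roll": [0,0,0,0,0],
  "jaw": [20,30,40,40,40]
}}

```text
clock: 9.1
position: [0.564, 0.1488, 0.0618]
eef_rot: [0.022, -0.707, 0.707, -0.02]
contact_force: [-0.4, 0.1, -0.2]
grip_width: 0.472
```

>>> {"name": "arm_command", "arguments": {
  "travel": [
    [0,-25,0],
    [0,-35,0],
    [0,-35,0],
    [0,-30,0],
    [0,0,0]
  ],
  "roll": [0,0,0,0,0],
  "jaw": [40,50,60,60,60]
}}

```text
clock: 9.52
position: [0.5678, 0.1505, 0.1953]
eef_rot: [-0.017, 0.708, -0.706, 0.025]
contact_force: [0.3, 0.9, 1.1]
grip_width: 0.706
```

>>> {"name": "arm_command", "arguments": {
  "travel": [
    [-10,0,-35],
    [-10,0,-35],
    [-10,0,-35],
    [0,0,0],
    [0,0,0]
  ],
  "roll": [0,0,0,0,0],
  "jaw": [60,60,60,60,60]
}}

```text
clock: 9.93
position: [0.5879, 0.2589, 0.1882]
eef_rot: [-0.023, 0.707, -0.706, 0.023]
contact_force: [-0.5, -0.3, -0.1]
grip_width: 0.706
```

Run:
```python
from h import *
go([.515,.386,.18],82); i,im=snap('wrist','w8')
```

```text
t 9.93 pos [587.9 258.9 188.2] jawyaw -86.33 tilt [-4.0e-04  1.6e-03 -1.0e+00] travel [  64.6    8.5 -131.5]
world rot -11.67 roll about tool y 11.67
travel if rolled first [  89.9    8.4 -115.7]
```

View pics/w8.png

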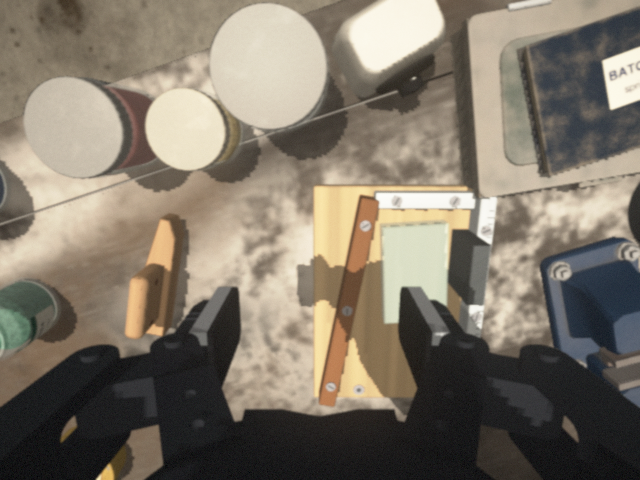

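The bar stands alone in the gap at (470,280). The wedge is at (152,285), yaw ≈ −8.4°, with its grip point at ≈ (521, 387). I'll go over it now.

Run:
```python
from h import *
go([.5209,.3872,.14],-98.4)
```

```text
t 9.98 pos [588.2 256.4 188.1] jawyaw -86.49 tilt [-4.e-04 -2.e-04 -1.e+00] travel [  59.2   48.1 -134.7]
world rot -11.91 roll about tool y 11.91
travel if rolled first [  85.7   48.1 -119.6]
```

>>> {"name": "arm_command", "arguments": {
  "travel": [
    [15,0,-34],
    [15,12,-34],
    [15,12,-34],
    [14,12,-33],
    [0,12,0]
  ],
  "roll": [0,0,0,0,6],
  "jaw": [60,60,60,60,60]
}}

```text
clock: 10.4
position: [0.5165, 0.3941, 0.1403]
eef_rot: [0.012, 0.709, -0.705, -0.014]
contact_force: [-1.2, 1.6, 0.6]
grip_width: 0.705
```

>>> {"name": "arm_command", "arguments": {
  "travel": [
    [0,0,0],
    [0,0,0],
    [0,0,0],
    [0,0,0]
  ],
  "roll": [5.9,0,0,0],
  "jaw": [50,50,50,50]
}}

```text
clock: 10.73
position: [0.5227, 0.3857, 0.1408]
eef_rot: [-0.052, -0.705, 0.705, 0.052]
contact_force: [0.7, -0.9, 0.8]
grip_width: 0.587
```

Run:
```python
from h import *
go([.5209,.3872,.04],-98.4); i,im=snap('wrist','w9')
```

```text
t 10.73 pos [522.7 385.7 140.8] jawyaw -98.42 tilt [ 1.1e-03 -2.0e-04 -1.0e+00] travel [  2.1 100.8  -1.2]
world rot 0.02 roll about tool y -0.02
travel if rolled first [  2.1 100.8  -1.2]
```

View pics/w9.png

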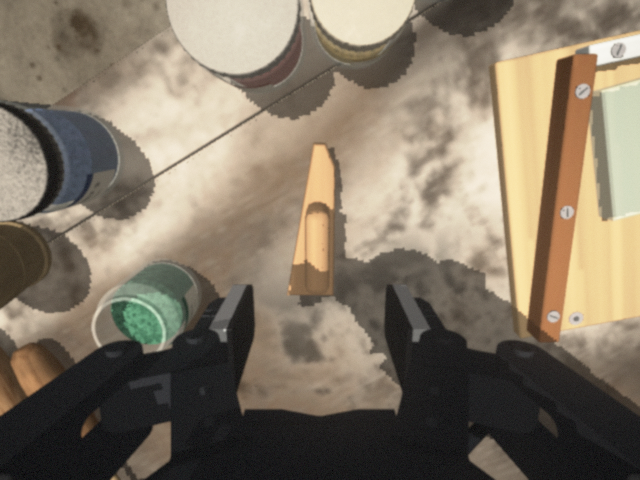

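The handle is upright in the view, centred at column 318 between the jaws (243 and 395), and the jar at (145,310) is clear. I'll descend and grip.

>>> {"name": "arm_command", "arguments": {
  "travel": [
    [2,25,-1],
    [0,30,0],
    [0,25,0],
    [0,12,0],
    [0,6,0]
  ],
  "roll": [0,0,0,0,0],
  "jaw": [50,50,50,50,50]
}}

```text
clock: 11.2
position: [0.5196, 0.3871, 0.0405]
eef_rot: [-0.052, -0.705, 0.706, 0.053]
contact_force: [-0.2, -0.3, -0.8]
grip_width: 0.585
```

>>> {"name": "arm_command", "arguments": {
  "travel": [
    [0,2,0],
    [0,0,0],
    [0,0,0],
    [0,0,0],
    [0,0,0]
  ],
  "roll": [0,0,0,0,0],
  "jaw": [30,5,5,5,5]
}}

```text
clock: 11.62
position: [0.5206, 0.3888, 0.0415]
eef_rot: [0.053, 0.706, -0.705, -0.052]
contact_force: [-0.4, -0.2, 2.8]
grip_width: 0.155
```

>>> {"name": "arm_command", "arguments": {
  "travel": [
    [0,0,0],
    [0,0,0],
    [0,0,0],
    [0,0,0],
    [0,0,0]
  ],
  "roll": [0,0,0,0,0],
  "jaw": [5,5,5,5,5]
}}

```text
clock: 12.03
position: [0.5205, 0.3888, 0.0414]
eef_rot: [0.053, 0.706, -0.705, -0.052]
contact_force: [-0.9, -0.2, 6.6]
grip_width: 0.154
```

>>> {"name": "arm_command", "arguments": {
  "travel": [
    [0,-15,0],
    [0,-30,0],
    [0,-30,0],
    [0,-15,0],
    [0,0,0]
  ],
  "roll": [0,0,0,0,0],
  "jaw": [5,5,5,5,5]
}}

```text
clock: 12.45
position: [0.5213, 0.3897, 0.1342]
eef_rot: [0.054, 0.707, -0.704, -0.051]
contact_force: [0.3, 0.5, -1.0]
grip_width: 0.155
```

Run:
```python
from h import *
t=b2w(-55,29); go([t[0],t[1],.13],-86.5); i,im=snap('wrist','w10')
```

```text
t 12.45 pos [521.3 389.7 134.2] jawyaw -98.49 tilt [ 0.005  0.004 -1.   ] travel [ 31.5   3.2 179.9]
world rot 11.99 roll about tool y -11.99
travel if rolled first [ 68.2   3.1 169.5]
```

View pics/w10.png

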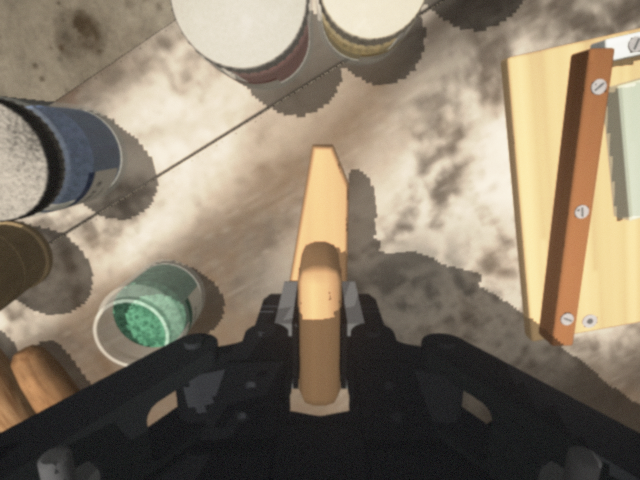

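>>> {"name": "arm_command", "arguments": {
  "travel": [
    [6,0,20],
    [6,0,35],
    [6,0,35],
    [6,0,35],
    [6,0,30]
  ],
  "roll": [0,0,0,0,0],
  "jaw": [5,5,5,5,5]
}}

```text
clock: 12.92
position: [0.4654, 0.2364, 0.1284]
eef_rot: [-0.052, -0.704, 0.706, 0.054]
contact_force: [0.2, -0.8, -1.5]
grip_width: 0.151
```

>>> {"name": "arm_command", "arguments": {
  "travel": [
    [1,0,20],
    [0,0,5],
    [0,0,0],
    [0,0,0],
    [0,0,0]
  ],
  "roll": [0,-6,-6,0,0],
  "jaw": [5,5,5,5,5]
}}

```text
clock: 13.33
position: [0.4621, 0.2145, 0.1291]
eef_rot: [0.021, -0.707, 0.707, -0.02]
contact_force: [0.5, -0.2, -0.5]
grip_width: 0.155
```

>>> {"name": "arm_command", "arguments": {
  "travel": [
    [0,0,0],
    [0,0,0]
  ],
  "roll": [0,0],
  "jaw": [5,5]
}}

```text
clock: 13.5
position: [0.4624, 0.2152, 0.1296]
eef_rot: [0.021, -0.707, 0.707, -0.021]
contact_force: [0.6, 0.1, -1.3]
grip_width: 0.156
```

Run:
```python
from h import *
np.set_printoptions(suppress=True,precision=1)
s,p,M=st()
t=b2w(-55,29); go([t[0],t[1],.0535],-86.5); i,im=snap('wrist','w11'); print('tcp b',w2b(p))
i10,_=load('w10'); 
P=onz(i10,[(313,146),(332,146),(347,178)],.1342-.0194)*1e3; c=np.array([521.3,389.7]); a=np.radians(-8.49); e=np.array([[np.cos(a),np.sin(a)],[-np.sin(a),np.cos(a)]])
print('wedge pts rel TCP in wedge axes',(P[:,:2]-c)@e.T)
```

```text
t 13.5 pos [462.4 215.2 129.6] jawyaw -86.59 tilt [-0. -0. -1.] travel [-1.4 76.1 -1.2]
world rot 0.09 roll about tool y -0.09
travel if rolled first [-1.4 76.1 -1.2]
tcp b [-56.3  27.8]
wedge pts rel TCP in wedge axes [[ 60.3   2.3]
 [ 60.3  -4.6]
 [ 48.7 -10.3]]
```

View pics/w11.png

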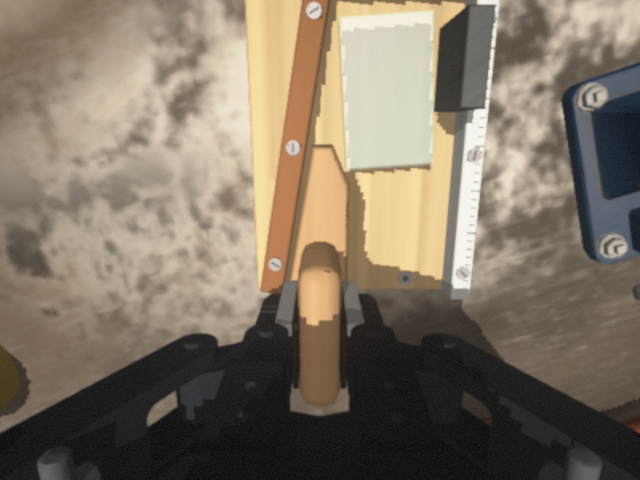

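The wrist view shows the wedge nose at (323,146), between the rail (right edge near column 305) and the tile's near corner at (348,170). I'll lower it part way and check.

>>> {"name": "arm_command", "arguments": {
  "travel": [
    [0,20,0],
    [0,20,0],
    [0,12,0],
    [0,0,0],
    [0,0,0]
  ],
  "roll": [0,0,0,0,0],
  "jaw": [5,5,5,5,5]
}}

```text
clock: 13.97
position: [0.4622, 0.215, 0.0778]
eef_rot: [0.022, -0.707, 0.707, -0.021]
contact_force: [1.2, -0.5, -0.8]
grip_width: 0.154
```

Run:
```python
from h import *
t=b2w(-55,29); go([t[0],t[1],.0535],-86.5); i,im=snap('wrist','w12')
cv2.imwrite('pics/c12.png',cv2.resize(im[0:300,220:520],None,fx=2,fy=2,interpolation=cv2.INTER_CUBIC))
```

```text
t 13.97 pos [462.2 215.   77.8] jawyaw -86.49 tilt [-1.4e-03 -6.0e-04 -1.0e+00] travel [-1.5 24.3 -1.3]
world rot -0.01 roll about tool y 0.01
travel if rolled first [-1.5 24.3 -1.3]
```

View pics/c12.png

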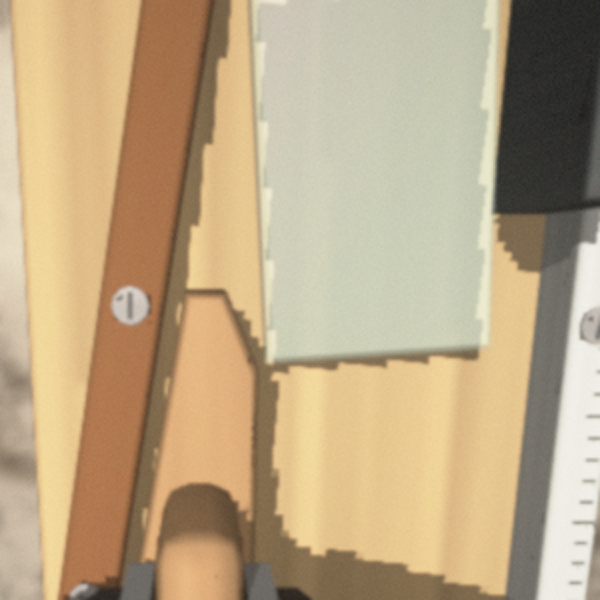

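The wedge nose (crop 187–225, row 292) lies clear of the rail (edge about 165) and of the tile's corner (267,360). I'll lower it onto the bed.

>>> {"name": "arm_command", "arguments": {
  "travel": [
    [0,8,0],
    [0,7,0],
    [0,5,0],
    [0,2.5,0],
    [0,1.5,0]
  ],
  "roll": [0,0,0,0,0],
  "jaw": [5,5,5,5,5]
}}

```text
clock: 14.43
position: [0.4624, 0.2147, 0.0537]
eef_rot: [0.022, -0.707, 0.707, -0.021]
contact_force: [-0.7, 0.2, 0.4]
grip_width: 0.154
```

>>> {"name": "arm_command", "arguments": {
  "travel": [
    [0,0,0],
    [0,0,0],
    [0,0,0]
  ],
  "roll": [0,0,0],
  "jaw": [5,5,5]
}}

```text
clock: 14.68
position: [0.4628, 0.2149, 0.0543]
eef_rot: [-0.022, 0.707, -0.707, 0.022]
contact_force: [-0.0, -0.8, -1.3]
grip_width: 0.151
```

Run:
```python
from h import *
s,p,M=st();t=b2w(-55,29); go([t[0],t[1],.0535],-86.5); print(w2b(p),s['contact_force'])
```

```text
t 14.68 pos [462.8 214.9  54.3] jawyaw -86.49 tilt [ 3.e-04  2.e-04 -1.e+00] travel [-0.9  0.8 -1.4]
world rot -0.01 roll about tool y 0.01
travel if rolled first [-0.9  0.8 -1.4]
[-55.94943365  27.58414772] [-0.00401769 -0.77661568 -1.32724024]
```

>>> {"name": "arm_command", "arguments": {
  "travel": [
    [0,1,-2],
    [0,0,-1.5],
    [-4,0,0.4],
    [-4,0,0.7],
    [0,0,0]
  ],
  "roll": [0,0,0,0,0],
  "jaw": [5,5,5,5,5]
}}

```text
clock: 15.1
position: [0.4717, 0.218, 0.0534]
eef_rot: [-0.021, 0.707, -0.707, 0.022]
contact_force: [1.0, 0.5, 1.9]
grip_width: 0.152
```

Run:
```python
from h import *
s,p,M=st();b=w2b(p);print(b,'z',p[2],'rail y',21-.1763*(b[0]-8),s['contact_force'])
```

```text
[-46.89318689  30.14287725] z 0.053399561606074 rail y 30.67766884838138 [1.01932733 0.54736497 1.86684407]
```

>>> {"name": "arm_command", "arguments": {
  "travel": [
    [-4,0,0.6],
    [-4,0,0.7],
    [-4,0,0.7],
    [-4,0,0.7],
    [0,0,0]
  ],
  "roll": [0,0,0,0,0],
  "jaw": [5,5,5,5,5]
}}

```text
clock: 15.52
position: [0.4877, 0.2162, 0.0534]
eef_rot: [-0.021, 0.707, -0.707, 0.022]
contact_force: [1.2, -0.7, 2.6]
grip_width: 0.154
```

Run:
```python
from h import *
s,p,M=st();b=w2b(p);print(b,'z',p[2],'rail y',21-.1763*(b[0]-8),s['contact_force'])
```

```text
[-30.99217666  27.27876544] z 0.05341342652808891 rail y 27.8743207459143 [ 1.17702202 -0.73719655  2.64263302]
```

>>> {"name": "arm_command", "arguments": {
  "travel": [
    [-4,0,0.6],
    [-4,0,0.7],
    [-4,0,0.7],
    [0,0,0]
  ],
  "roll": [0,0,0,0],
  "jaw": [5,5,5,5]
}}

```text
clock: 15.85
position: [0.4994, 0.215, 0.0534]
eef_rot: [-0.021, 0.707, -0.707, 0.022]
contact_force: [-0.7, -0.2, 4.6]
grip_width: 0.154
```

Run:
```python
from h import *
s,p,M=st();b=w2b(p);print(b,'z',p[2],'rail y',21-.1763*(b[0]-8),s['contact_force']); i,im=snap('wrist','w13')
cv2.imwrite('pics/c13.png',cv2.resize(im[0:300,220:520],None,fx=2,fy=2,interpolation=cv2.INTER_CUBIC))
```

```text
[-19.4221833  25.3723942] z 0.053389454893868926 rail y 25.834530916215687 [-0.66987916 -0.23296058  4.62746136]
```

View pics/c13.png

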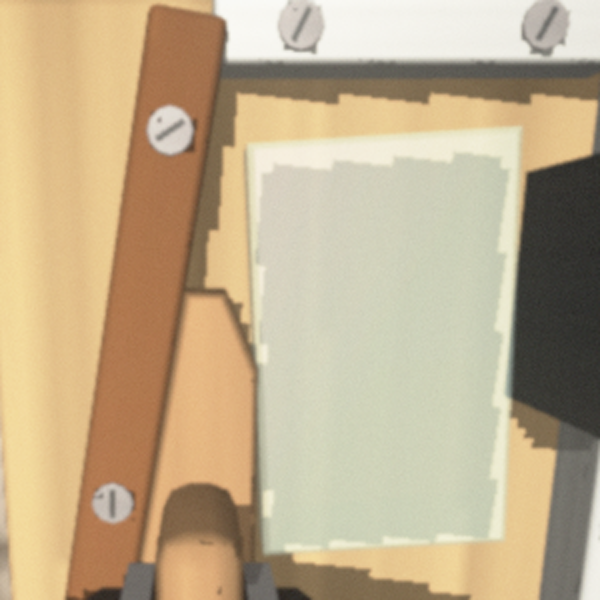

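The wedge is against the rail and its bevel end is just reaching the tile's edge at (255,370). I'll continue in small steps and watch the force.

>>> {"name": "arm_command", "arguments": {
  "travel": [
    [-3,0,0.5],
    [-3,0,0.5],
    [-3,0,0.5],
    [0,0,0]
  ],
  "roll": [0,0,0,0],
  "jaw": [5,5,5,5]
}}

```text
clock: 16.23
position: [0.5079, 0.214, 0.0534]
eef_rot: [-0.022, 0.707, -0.707, 0.022]
contact_force: [-3.0, -1.1, 6.0]
grip_width: 0.15
```

Run:
```python
from h import *
s,p,M=st();b=w2b(p);print(b,'z',p[2],'rail y',21-.1763*(b[0]-8),s['contact_force'],s['wrist_torque'])
```

```text
[-11.01426066  23.91939974] z 0.0534258194700043 rail y 24.352214153650703 [-2.95667722 -1.13387904  5.97686317] [-0.01924596  0.14422462  0.04017471]
```

>>> {"name": "arm_command", "arguments": {
  "travel": [
    [-3,0,0.5],
    [-3,0,0.5],
    [-2,0,0.4],
    [0,0,0]
  ],
  "roll": [0,0,0,0],
  "jaw": [5,5,5,5]
}}

```text
clock: 16.57
position: [0.5157, 0.2131, 0.0534]
eef_rot: [-0.022, 0.707, -0.707, 0.022]
contact_force: [-3.6, -0.8, 6.3]
grip_width: 0.153
```

Run:
```python
from h import *
s,p,M=st();b=w2b(p);print(b,'z',p[2],'rail y',21-.1763*(b[0]-8),s['contact_force'],s['wrist_torque'])
i,im=snap('wrist','w14')
cv2.imwrite('pics/c14.png',cv2.resize(im[0:300,220:520],None,fx=2,fy=2,interpolation=cv2.INTER_CUBIC))
```

```text
[-3.21331485 22.51735279] z 0.05342580379900006 rail y 22.976907407562255 [-3.61249593 -0.7602366   6.30549704] [-0.05084156  0.34573862  0.01360417]
```

View pics/c14.png

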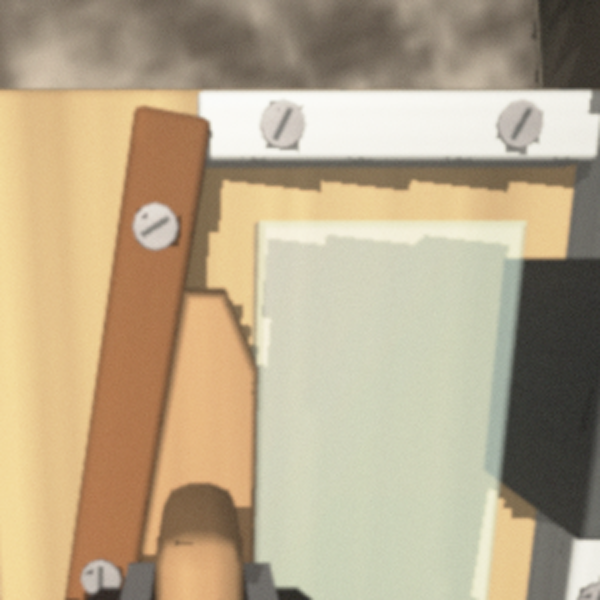

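The tile has squared itself to the wedge's face, and force is only about 3.6 N. About 11 mm to go.

>>> {"name": "arm_command", "arguments": {
  "travel": [
    [-2,0,0.35],
    [-2,0,0.35],
    [-2,0,0.35],
    [-1,0,0.2],
    [0,0,0]
  ],
  "roll": [0,0,0,0,0],
  "jaw": [5,5,5,5,5]
}}

```text
clock: 17.03
position: [0.5224, 0.2124, 0.0535]
eef_rot: [-0.022, 0.707, -0.707, 0.022]
contact_force: [-5.0, 0.6, 8.0]
grip_width: 0.156
```

Run:
```python
from h import *
s,p,M=st();b=w2b(p);print(b,'z',p[2],'rail y',21-.1763*(b[0]-8),s['contact_force'],s['wrist_torque'])
```

```text
[ 3.37033455 21.3641824 ] z 0.053460471529096616 rail y 21.81621001850763 [-4.95154927  0.55780007  7.96921057] [0.03601518 0.56796834 0.03383544]
```

>>> {"name": "arm_command", "arguments": {
  "travel": [
    [-1.5,0,0.25],
    [-1,0,0.2],
    [0,0,0]
  ],
  "roll": [0,0,0],
  "jaw": [5,5,5]
}}

```text
clock: 17.28
position: [0.5248, 0.2121, 0.0535]
eef_rot: [-0.022, 0.707, -0.707, 0.022]
contact_force: [-3.8, -0.3, 8.2]
grip_width: 0.151
```

Run:
```python
from h import *
s,p,M=st();b=w2b(p);print(b,'z',p[2],'rail y',21-.1763*(b[0]-8),s['contact_force'],s['wrist_torque'])
i,im=snap('wrist','w15')
cv2.imwrite('pics/c15.png',cv2.resize(im[0:300,220:520],None,fx=2,fy=2,interpolation=cv2.INTER_CUBIC))
```

```text
[ 5.77730825 20.95366303] z 0.05347761767539557 rail y 21.391860554733135 [-3.8182146  -0.31535016  8.16988472] [0.08280507 0.62443196 0.06485752]
```

View pics/c15.png

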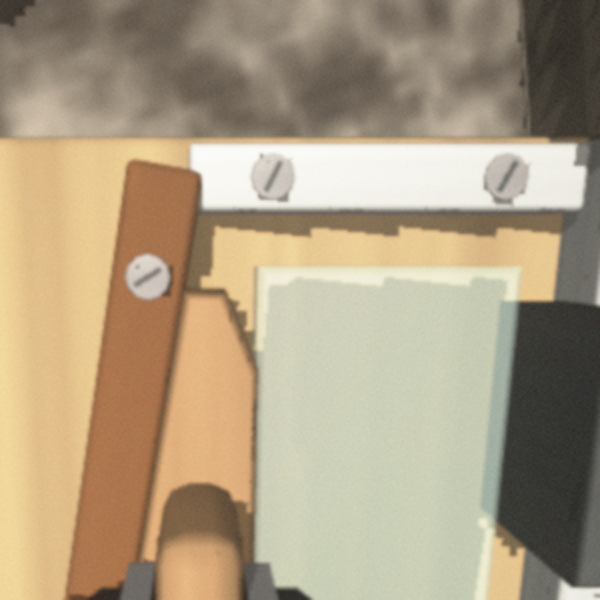

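>>> {"name": "arm_command", "arguments": {
  "travel": [
    [-1,0,0.2],
    [-1,0,0.2],
    [0,0,0]
  ],
  "roll": [0,0,0],
  "jaw": [5,5,5]
}}

```text
clock: 17.58
position: [0.5268, 0.2119, 0.0535]
eef_rot: [-0.022, 0.707, -0.707, 0.022]
contact_force: [-3.7, 0.0, 8.2]
grip_width: 0.155
```

```bash
cat > c.py <<'E'
from h import *
s,p,M=st();b=w2b(p);f=s['contact_force'];print(round(s['clock'],2),b,'z',p[2],'F board x,y',f[:2]@EX,f[:2]@EY,f[2],s['wrist_torque'],s['grip_width'])
E
python3 c.py
```

```text
17.58 [ 7.72430332 20.6132931 ] z 0.053471150447071916 F board x,y -3.694039117285588 0.24103593148028382 8.240704173978836 [0.03047363 0.66838542 0.00800213] 0.15484245326804508
```

>>> {"name": "arm_command", "arguments": {
  "travel": [
    [-1,0,0.2],
    [-1,0,0.2],
    [0,0,0]
  ],
  "roll": [0,0,0],
  "jaw": [5,5,5]
}}

```text
clock: 17.83
position: [0.5274, 0.2118, 0.0535]
eef_rot: [0.023, -0.707, 0.707, -0.021]
contact_force: [-9.3, -0.4, 11.8]
grip_width: 0.152
```

```bash
python3 c.py
```

```text
17.83 [ 8.30762965 20.48846731] z 0.05349286621677003 F board x,y -9.322704380041225 0.2095564245919561 11.777735391514375 [ 0.18620455  1.51135655 -0.03619739] 0.15217592093121876
```

Position stalls at x ≈ 8.3 mm, where home is expected at 8, and the force is rising. I'll build up a steady push.

>>> {"name": "arm_command", "arguments": {
  "travel": [
    [-1,0,0.15],
    [-1,0,0.15],
    [0,0,0]
  ],
  "roll": [0,0,0],
  "jaw": [5,5,5]
}}

```text
clock: 18.08
position: [0.5275, 0.2118, 0.0535]
eef_rot: [0.024, -0.707, 0.707, -0.02]
contact_force: [-14.7, 0.8, 17.1]
grip_width: 0.153
```

```bash
python3 c.py
python3 - <<'E'
from h import *
i,im=snap('wrist','w16')
cv2.imwrite('pics/c16.png',cv2.resize(im[0:300,220:520],None,fx=2,fy=2,interpolation=cv2.INTER_CUBIC)); snap('top','t16'); snap('side','s16')
_,im=load('s16'); cv2.imwrite('pics/s16c.png',cv2.resize(im[230:370,290:510],None,fx=3.6,fy=3.6,interpolation=cv2.INTER_CUBIC))
E
```

```text
18.08 [ 8.49195917 20.48112364] z 0.05352032913217477 F board x,y -14.63828193920032 1.6470835312119791 17.121043658975484 [ 0.19776608  2.60437209 -0.04886784] 0.15300286638265714
```

View pics/c16.png

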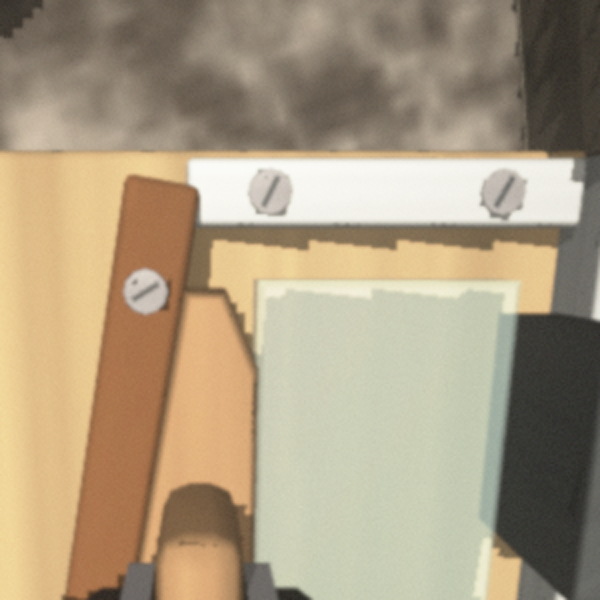

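View pics/s16c.png

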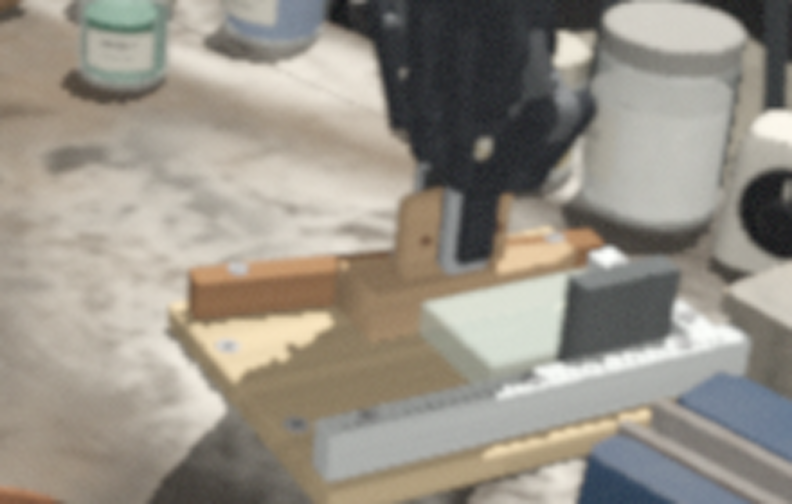

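>>> {"name": "arm_command", "arguments": {
  "travel": [
    [-1,0,0.15],
    [-1,-0.3,0.15],
    [-1,0,0.15],
    [0,0,0],
    [0,0,0]
  ],
  "roll": [0,0,0,0,0],
  "jaw": [5,5,5,5,5]
}}

```text
clock: 18.65
position: [0.5279, 0.2117, 0.0537]
eef_rot: [0.026, -0.706, 0.707, -0.019]
contact_force: [-21.8, 1.5, 22.5]
grip_width: 0.156
```

```bash
python3 c.py
python3 - <<'E'
from h import *
i,im=snap('top','t17'); i,w=snap('wrist','w17')
cv2.imwrite('pics/t17c.png',cv2.resize(im[125:270,360:475],None,fx=4,fy=4,interpolation=cv2.INTER_CUBIC))
cv2.imwrite('pics/c17.png',cv2.resize(w[100:400,320:620],None,fx=2,fy=2,interpolation=cv2.INTER_CUBIC))
E
```

```text
18.65 [ 8.87249652 20.38224384] z 0.053684522919872 F board x,y -21.65513249821368 2.8572942391650358 22.535172763734895 [ 0.29035021  4.13149307 -0.11424273] 0.15565944501116918
```

View pics/t17c.png

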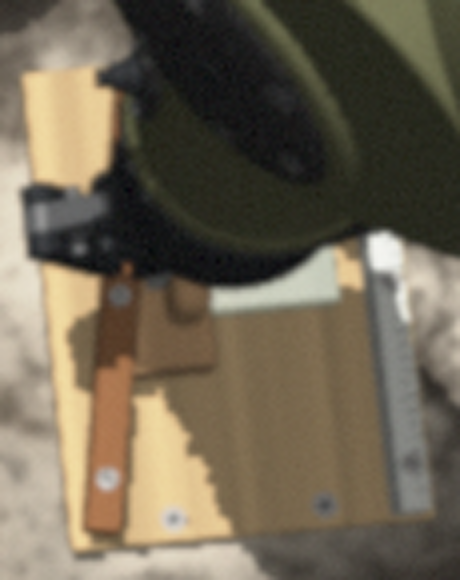

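View pics/c17.png

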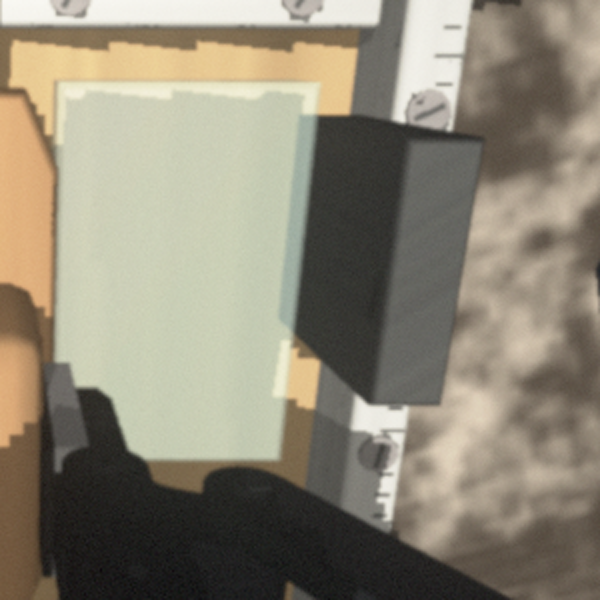

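Run:
```python
from h import *
np.set_printoptions(suppress=True,precision=1)
i,_=load('w17'); f=lambda *q:[(x/2+320,y/2+100) for x,y in q]
def L(n,q,z):
    P=w2b(onz(i,f(*q),z)); d=P[0]-P[-1]; print(n,P.tolist() and np.round(P,1).tolist(),'yaw',round(float(np.degrees(np.arctan2(d[1],d[0]))),2))
L('fence in top',[(404,15),(355,395)],.032)
L('fence in top2',[(407,0),(383,130),],.032) if 0 else None
L('bar top tile side',[(410,140),(372,403)],.062)
L('bar top fence side',[(484,138),(441,403)],.062)
L('tile R top',[(320,83),(281,460)],.028)
L('tile L top',[(58,85),(54,370)],.028)
L('wedge face top',[(55,175),(52,340)],.034)
L('stop',[(0,25),(375,26)],.026)
```

```text
fence in top [[82.5, -52.1], [8.5, -52.7]] yaw 0.4
bar top tile side [[63.5, -40.9], [20.8, -40.9]] yaw -0.06
bar top fence side [[63.9, -51.9], [20.8, -52.2]] yaw 0.35
tile R top [[70.4, -40.0], [-8.5, -40.6]] yaw 0.43
tile L top [[69.8, 9.2], [12.1, 8.7]] yaw 0.56
wedge face top [[53.8, 9.9], [21.0, 9.7]] yaw 0.29
stop [[80.6, 20.2], [80.7, -49.9]] yaw 90.07
```

>>> {"name": "arm_command", "arguments": {
  "travel": [
    [-0.5,0,0.1],
    [0,0,0],
    [0,0,0],
    [0,0,0],
    [0,0,0]
  ],
  "roll": [0,0,0,0,0],
  "jaw": [5,5,5,5,5]
}}

```text
clock: 19.17
position: [0.5279, 0.2117, 0.0537]
eef_rot: [0.027, -0.706, 0.707, -0.019]
contact_force: [-23.3, 0.4, 24.3]
grip_width: 0.155
```

```bash
python3 c.py
python3 - <<'E'
from h import *
i,a=snap('side','s18'); b=cv2.imread('pics/side0.png')
cv2.imwrite('pics/s18c.png',a)
E
```

```text
19.17 [ 8.84988575 20.40265283] z 0.0536618409683804 F board x,y -23.22037370116194 1.825764094203026 24.281239869598704 [ 0.31271558  4.2704249  -0.18744433] 0.15492035801903997
```

View pics/s18c.png

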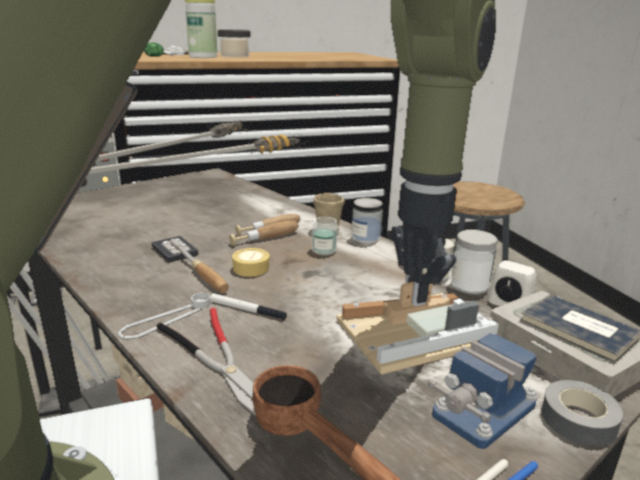

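The jar (325,237), tin (250,262) and marker (248,307) are where they were at the start, and the wedge is steady under about 23 N. I'm handing the job in.

```bash
python3 -c "
from bench import arm
arm.sign_off()"; python3 c.py
```

```text
the job is handed in; nothing more can be done
the job is handed in; nothing more can be done
```

The tile is clamped and the job is handed in at about 19 s of the 58 s allowed. I stood the bar in the wide, far end of the gap. I then laid the wedge in the wide end of the channel and slid it along the rail until it stopped. The gripper still holds the wedge and pushes it with about 23 N.

**Last checks:**
- **Flush:** The bar lies at board y −52.0 to −40.9 mm, the fence at about −52.4 mm, and the tile's bar-side edge at about −40.3 mm. The tile, bar and fence agree in angle to about 0.6°, near the limit of the pixel readings.
- **Wedge home:** The TCP, which sits on the wedge's grip point to about 1 mm, stopped at board (8.8, 20.4) mm against the stated (8, 21). Its position did not change over the last holds.
- **Bystanders:** The jar, tin and marker look unmoved in the side view, compared by eye only.

**Disagreements:**
- Early views put the tile's gap to the fence 1.5–2 mm wider than the close-up did, so I used the close-up.
- The last push also shows about 24 N vertically at the wrist, more than sliding needs but well under the limit.

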